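Pack seven spice pots into their round tin

TASK

The two spice pots on the sloping draining stand belong in the round tin in the sink with the other five. The five stand spread out round the tin and leave no place for a sixth at the wall, so close them up, then add the two pots so that all seven stand upright and flat on the tin's floor, one in the middle and six round it. Leave the two shakers, the spoon rest and the cork where they are.

Things in the scene. Friction and masses are not known exactly. Their poses are not given: they have to be found in the camera images.
- tin: open round spice tin of plain steel, fixed to the sink floor: inside diameter 183 mm, floor 4 mm thick, rim 40 mm above its underside; origin at the centre of its underside, z up. It has just room for seven pots, six touching the wall round one in the middle: the middles of the six are then 60 to 61.5 mm from its centre
- stand: wooden draining stand, fixed: a board 92 x 146 mm sloping 35 degrees down to the stand's -x side (the side towards the robot), the middle of its face 62 mm above the origin. Two pots rest on it at y = +36 and -36 mm, each against two pegs (8 mm thick, 16 mm high) on its lower side, knobs leaning 35 degrees from vertical towards -x. Origin: middle of its footprint on the sink floor
- pot_1: closed round steel spice pot, one of seven alike: body 60 mm across, 42 mm high, bottom edge bevelled (5 mm in, 7 mm up); upright knob 18 mm thick, 24 mm high on the middle of its flat top; 66 mm in all, about 0.13 kg, polished (friction about 0.25 on the tin and the other pots); origin at the centre of its underside, z up through the knob. At the start it stands loose in the tin, near the wall, free to slide on the tin's floor
- pot_2: closed round steel spice pot, one of seven alike: body 60 mm across, 42 mm high, bottom edge bevelled (5 mm in, 7 mm up); upright knob 18 mm thick, 24 mm high on the middle of its flat top; 66 mm in all, about 0.13 kg, polished (friction about 0.25 on the tin and the other pots); origin at the centre of its underside, z up through the knob. At the start it stands loose in the tin, near the wall, free to slide on the tin's floor
- pot_3: closed round steel spice pot, one of seven alike: body 60 mm across, 42 mm high, bottom edge bevelled (5 mm in, 7 mm up); upright knob 18 mm thick, 24 mm high on the middle of its flat top; 66 mm in all, about 0.13 kg, polished (friction about 0.25 on the tin and the other pots); origin at the centre of its underside, z up through the knob. At the start it stands loose in the tin, near the wall, free to slide on the tin's floor
- pot_4: closed round steel spice pot, one of seven alike: body 60 mm across, 42 mm high, bottom edge bevelled (5 mm in, 7 mm up); upright knob 18 mm thick, 24 mm high on the middle of its flat top; 66 mm in all, about 0.13 kg, polished (friction about 0.25 on the tin and the other pots); origin at the centre of its underside, z up through the knob. At the start it stands loose in the tin, near the wall, free to slide on the tin's floor
- pot_5: closed round steel spice pot, one of seven alike: body 60 mm across, 42 mm high, bottom edge bevelled (5 mm in, 7 mm up); upright knob 18 mm thick, 24 mm high on the middle of its flat top; 66 mm in all, about 0.13 kg, polished (friction about 0.25 on the tin and the other pots); origin at the centre of its underside, z up through the knob. At the start it stands loose in the tin, near the wall, free to slide on the tin's floor
- pot_6: closed round steel spice pot, one of seven alike: body 60 mm across, 42 mm high, bottom edge bevelled (5 mm in, 7 mm up); upright knob 18 mm thick, 24 mm high on the middle of its flat top; 66 mm in all, about 0.13 kg, polished (friction about 0.25 on the tin and the other pots); origin at the centre of its underside, z up through the knob. At the start it lies tilted on the draining stand
- pot_7: closed round steel spice pot, one of seven alike: body 60 mm across, 42 mm high, bottom edge bevelled (5 mm in, 7 mm up); upright knob 18 mm thick, 24 mm high on the middle of its flat top; 66 mm in all, about 0.13 kg, polished (friction about 0.25 on the tin and the other pots); origin at the centre of its underside, z up through the knob. At the start it lies tilted on the draining stand
- shaker_steel: steel and glass shaker, 44 mm in diameter, 89 mm high, standing at the back of the sink; origin under its middle; to be left alone
- shaker_corner: steel and glass shaker, 44 mm in diameter, 89 mm high, standing in the back right corner of the sink; origin under its middle; to be left alone
- spoon_dish: small oval spoon rest, 38 x 68 x 16 mm, at the front of the sink; origin under its middle; to be left alone
- cork: cork stopper, 26 mm in diameter, 31 mm high, in the back left corner of the sink; origin under its middle; to be left alone

How it is judged (in metres and radians):
At the end, for the whole second after the job is handed in: All seven pots stand in the tin, their undersides on its floor (within 3 mm), upright within 0.06 rad, their middles less than 66 mm from the tin's centre, and at rest (under 20 mm/s) (z of pot_1 in the frame of tin between 0.001 and 0.007 m and horizontal distance between each of pot_1, pot_2, pot_3, pot_4, pot_5, pot_6, pot_7 and tin below 0.066 m and angle between each of pot_1, pot_2, pot_3, pot_4, pot_5, pot_6, pot_7's own z axis and vertical below 0.06 rad and linear speed of each of pot_1, pot_2, pot_3, pot_4, pot_5, pot_6, pot_7 below 0.02 m/s and z of pot_2 in the frame of tin between 0.001 and 0.007 m and z of pot_3 in the frame of tin between 0.001 and 0.007 m and z of pot_4 in the frame of tin between 0.001 and 0.007 m and z of pot_5 in the frame of tin between 0.001 and 0.007 m and z of pot_6 in the frame of tin between 0.001 and 0.007 m and z of pot_7 in the frame of tin between 0.001 and 0.007 m); the robot touches nothing.
It fails at once if the shaker at the back is moved by more than 30 mm (distance of shaker_steel from where it was at the start of the episode above 0.03 m).
It fails at once if the shaker in the corner is moved by more than 30 mm (distance of shaker_corner from where it was at the start of the episode above 0.03 m).
It fails at once if the spoon rest is moved by more than 30 mm (distance of spoon_dish from where it was at the start of the episode above 0.03 m).
It fails at once if the cork stopper is moved by more than 30 mm (distance of cork from where it was at the start of the episode above 0.03 m).
It also fails if it takes over 64 s, if anything falls off the work surface, if the arm or the gripper's body presses on something with over 40 N, if the wrist force passes 120 N, or if a joint passes its speed limit or range.

ROBOT

A 6-joint arm with a two-finger parallel gripper is mounted at the origin on a cart in front of the work surface, level with it; the furniture and walls round the work are solid. World frame = base frame: x ahead of the robot, y to its left, z up, the work surface at z = 0. Lengths are in m, angles in degrees, forces in N, time in s.
With the tool pointing down it reaches from about 0.25 to 0.775 m from the base axis. Payload 8.9 kg.
Tool frame: the origin (TCP) lies between the finger pads; the fingertips stand 25 mm ahead of it and the grasp point (between the pads) lies 6 mm ahead of it; x points along the fingers, y is the direction in which the jaws open and shut, and the axes are right-handed (so a half turn about x gives the same grasp; the last joint's range is limited). The gripper opens to 85 mm and grips with 20 to 120 N. Pads are 22 mm wide; open, the fingers measure 114 mm over their backs; the gripper's body (76 mm by 85 mm) begins 54 mm behind the grasp point. The pads swing forward as they close: fully open they stand 13 mm farther back than shut.
Start: joints at [60.774, 16.656, -8.789, 64.555, 0, 82.019], TCP at [0.19, 0.489, 0.256] pointing down, gripper open.
Joint ranges: [-144.48, 144.48], [-52.06, 99.96], [-74.48, 78.29], [-112.23, 115.85], [-86.99, 84.42], [-180, 180]. Speed limits (degrees/s): [127.2, 127.2, 159.86, 180, 180, 180].

INTERFACE

Orientations are given as [roll, pitch, yaw] about the fixed x, y, z axes, in that order (R = Rz(yaw) Ry(pitch) Rx(roll)).
In Python, from bench import observe, imaging, workorder gives the robot as it stands. The module is installed in compiled form; this text tells all that it offers.
- The arm moves only by the shell command python3 -m creep 'ROWS' [OPENING]. ROWS is JSON, a list of rows, each an object of numbers: "dx", "dy", "dz": the shift along the world's x, y, z in m; "rx", "ry", "rz": the turn, a rotation vector about the world's x, y, z in degrees. In form: [{"dx": .., "dy": .., "dz": .., "rx": .., "ry": .., "rz": ..}, ...]. A call has 1 to 8 rows; each row shifts and turns the commanded pose from where the row before left it; what a row does not reach is not made up. A row lasts 1/10 s, in which the tool goes at most 50 mm and 8.59 degrees, less where a joint would pass 70% of its speed; a pose out of reach is approached as far as the arm can. A call is refused whole if a number of a shift passes 0.05 or a number of a turn 8.59, either way. A call with a gripper value outside its range is refused whole. OPENING is the closure in counts, from 0 (fully open) to 255 (shut), set as the call begins (- or left out, the last holds). The fingers move at their own pace and stop on an object; the grip force is fixed at half the most. Time passes only in rows, so rows that do not move let the fingers close. It gives the time, the measured TCP pose, the force and the opening at its end, in the units of the state.
- observe(): the state, without advancing time (a new reading comes with each control period).
- imaging.get_image(name): name is "scene" or "top"; returns a dict with "color" (400x640x3 uint8, red, green, blue), "range_z" (400x640 float32, m along the optical axis (not along the pixel's ray), 0 where there is no reading), "camera_matrix" (3x3 intrinsics, pixels), "R" (3x3) and "t" (3): a world point X has camera coordinates R X + t. Camera axes: x right, y down, z forward; pixel columns grow to the right and rows downward; lengths in m; the calibration is good to about 2 mm. A picture is of the moment at which its call begins.
- workorder.sign_off(): hands the job in, once; it reports no verdict.
The state is a dict: "time": time; "joint_positions": joint angles; "joint_vel": joint speeds; "joint_efforts": joint torques, N m; "tool_pos": TCP position; "ee_rot": TCP orientation; "force": force on the tool from outside, world axes, zero at the start; "wrist_torque": the same for the moment, N m; "grip_width": finger opening in m.
Only numpy, scipy, OpenCV 4.12 (cv2) and the standard library are available. Lean on these libraries where they do the work, as an engineer would, in place of code of your own. Each camera call takes 0.05 s, during which the arm holds its last target.

## Working session

There is one attempt and no reset: what is moved stays moved. The work goes in short steps, Python scripts to look and compute and a shell command to move; the robot and the scene stay as the last step left them, time stands still between calls to the robot, and variables do not carry over. Pictures are saved under pics/ and viewed, and the job is handed in when it is done.

```bash
mkdir -p pics; ls; cat > h.py <<'E'
import numpy as np, cv2
from bench import observe, imaging, workorder
def snap(name,fn):
    d=imaging.get_image(name)
    cv2.imwrite('pics/'+fn+'.png',cv2.cvtColor(d['color'],cv2.COLOR_RGB2BGR))
    np.savez('/tmp/'+fn+'.npz',**d)
    return d
def pts(d):
    K=np.array(d['camera_matrix']);R=np.array(d['R']);t=np.array(d['t'])
    z=d['range_z'];v,u=np.mgrid[:z.shape[0],:z.shape[1]]
    c=np.stack([(u-K[0,2])/K[0,0]*z,(v-K[1,2])/K[1,1]*z,z],-1)
    P=(c-t)@R
    P[z==0]=np.nan
    return P
E
python3 - <<'E'
from h import *
print(observe())
for n in('scene','top'):
    d=snap(n,n+'0'); print(d['camera_matrix'],d['R'],d['t'])
E
```

```text
pics
{'time': 0.0, 'joint_positions': array([ 6.07736675e+01,  1.66889791e+01, -8.82919583e+00,  6.45554560e+01,
        7.14219403e-04,  8.20179195e+01]), 'joint_vel': array([-0.04807325, -0.13014191,  0.05493844,  0.04184748, -0.01394791,
       -0.1050067 ]), 'joint_efforts': array([-1.68717534e-04, -5.37144399e+01,  3.31367648e+01,  1.59910962e-02,
       -3.15582392e-04,  1.64651908e-05]), 'tool_pos': array([0.19003642, 0.48897656, 0.25574403]), 'ee_rot': array([ -98.53783176,   89.92636566, -119.78208427]), 'force': array([-0.27427355,  0.13251967,  0.13369662]), 'wrist_torque': array([-0.00444177,  0.02050885, -0.01711257]), 'grip_width': 0.08527811686517156}
[[374.7607348    0.         315.39166034]
 [  0.         374.7607348  198.89137164]
 [  0.           0.           1.        ]] [[-0.38110655 -0.92452489 -0.00339442]
 [-0.74251904  0.30826368 -0.59467552]
 [ 0.55083869 -0.22411431 -0.80395865]] [0.0471081  0.51210983 0.64069437]
[[497.08092922   0.         326.88167891]
 [  0.         497.08092922 196.14185309]
 [  0.           0.           1.        ]] [[-0.01022745 -0.999636   -0.02496531]
 [-0.99140443  0.01339354 -0.13014558]
 [ 0.13043258  0.02341967 -0.99118054]] [-0.14933215  0.60202931  0.99061127]
```

View pics/scene0.png

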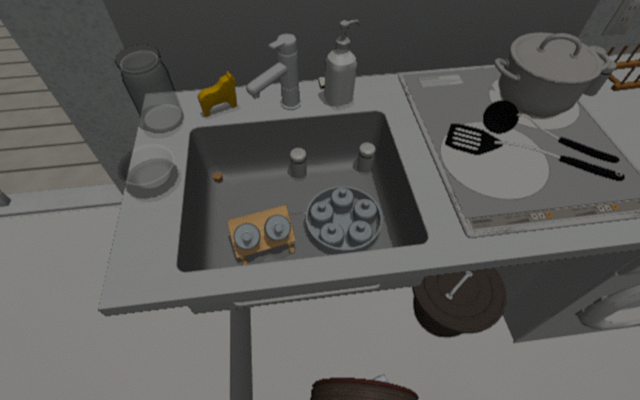

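View pics/top0.png

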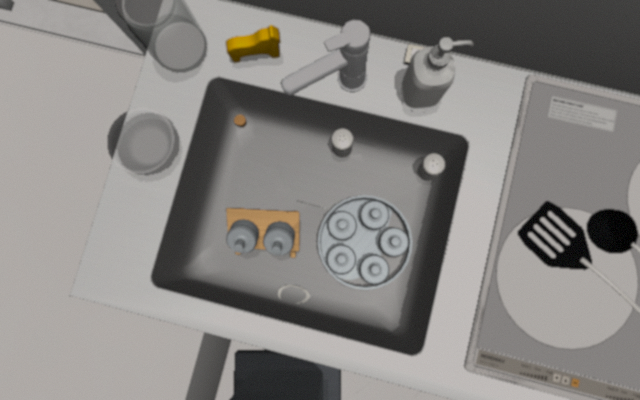

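```bash
python3 - <<'E'
from h import *
d=dict(np.load('/tmp/top0.npz'));P=pts(d)
c=cv2.cvtColor(d['color'],cv2.COLOR_RGB2BGR)
cv2.imwrite('pics/topc.png',cv2.resize(c[185:305,215:425],None,fx=3.8,fy=3.8,interpolation=cv2.INTER_CUBIC))
d2=dict(np.load('/tmp/scene0.npz'));c2=cv2.cvtColor(d2['color'],cv2.COLOR_RGB2BGR);P2=pts(d2)
cv2.imwrite('pics/scc.png',cv2.resize(c2[170:280,215:415],None,fx=4,fy=4,interpolation=cv2.INTER_CUBIC))
for n,(u,v) in dict(sinkfloor=(300,180),floor2=(250,285),knob1=(342,224),knob2=(374,212),k3=(395,241),k4=(341,260),k5=(374,268),mid=(362,240),p6=(242,238),p7=(279,238),board=(262,215),shk=(342,135),cork=(239,119),shc=(433,159),counter=(130,230),counter_front=(300,345),cr=(480,200),cb=(300,70),dish=(294,293)).items():
    print(n,P[v,u].round(4))
Q=P
# sink edges on row scan
for v in (240,): 
    for u in range(150,460,12): print(u,Q[v,u].round(3),end=';')
print()
for v in range(60,360,12): print(v,Q[v,300].round(3),end=';')
E
```

```text
sinkfloor [ 0.6406 -0.0981  0.0025]
floor2 [0.4192 0.0066 0.0081]
knob1 [ 0.5398 -0.1867  0.0694]
knob2 [ 0.5632 -0.2509  0.067 ]
k3 [ 0.5048 -0.2904  0.0724]
k4 [ 0.4688 -0.1837  0.0711]
k5 [ 0.4526 -0.2483  0.0684]
mid [ 0.5105 -0.2289  0.0013]
p6 [0.5126 0.006  0.103 ]
p7 [ 0.5119 -0.0651  0.1012]
board [ 0.5588 -0.0286  0.0796]
shk [ 0.7165 -0.1891  0.087 ]
cork [0.7698 0.0297 0.0305]
shc [ 0.6647 -0.368   0.0879]
counter [0.5255 0.1924 0.1779]
counter_front [ 0.3242 -0.1108  0.1762]
cr [ 0.5712 -0.4305  0.1776]
cb [ 0.7661 -0.1224  0.3061]
dish [ 0.4019 -0.0852  0.0067]
150 [0.507 0.156 0.177];162 [0.507 0.135 0.174];174 [0.51  0.133 0.116];186 [0.512 0.128 0.059];198 [0.514 0.116 0.016];210 [0.514 0.093 0.007];222 [0.514 0.068 0.004];234 [0.509 0.022 0.098];246 [ 0.509 -0.001  0.097];258 [ 0.511 -0.016  0.05 ];270 [ 0.508 -0.048  0.1  ];282 [ 0.508 -0.071  0.101];294 [ 0.51  -0.09   0.052];306 [ 0.512 -0.11  -0.001];318 [ 0.51  -0.138  0.041];330 [ 0.511 -0.161  0.006];342 [ 0.509 -0.186  0.04 ];354 [ 0.511 -0.212  0.004];366 [ 0.51  -0.237  0.002];378 [ 0.509 -0.261  0.019];390 [ 0.507 -0.282  0.06 ];402 [ 0.508 -0.308  0.043];414 [ 0.509 -0.337  0.007];426 [ 0.508 -0.359  0.025];438 [ 0.504 -0.367  0.109];450 [ 0.501 -0.375  0.176];
60 [ 0.836 -0.113  0.18 ];72 [ 0.763 -0.122  0.305];84 [ 0.745 -0.122  0.301];96 [ 0.768 -0.112  0.176];108 [ 0.764 -0.108  0.118];120 [ 0.76  -0.102  0.049];132 [ 0.745 -0.099  0.009];144 [ 0.72  -0.098  0.003];156 [nan nan nan];168 [ 0.666 -0.098  0.005];180 [ 0.641 -0.098  0.002];192 [ 0.615 -0.098 -0.   ];204 [ 0.589 -0.098  0.002];216 [ 0.563 -0.098 -0.001];228 [ 0.537 -0.098  0.001];240 [ 0.512 -0.098  0.004];252 [ 0.487 -0.098  0.001];264 [ 0.462 -0.098  0.006];276 [ 0.437 -0.098  0.004];288 [ 0.412 -0.098  0.01 ];300 [ 0.388 -0.098  0.012];312 [ 0.367 -0.101  0.049];324 [ 0.359 -0.11   0.169];336 [ 0.34  -0.111  0.18 ];348 [ 0.319 -0.111  0.178];
```

View pics/topc.png

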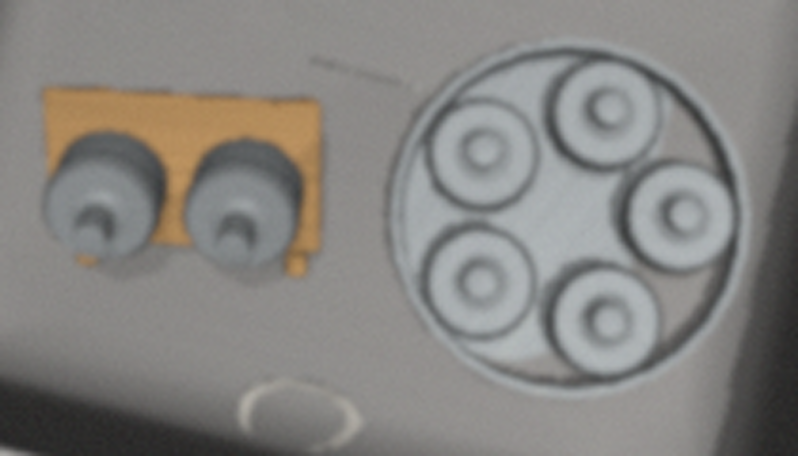

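View pics/scc.png

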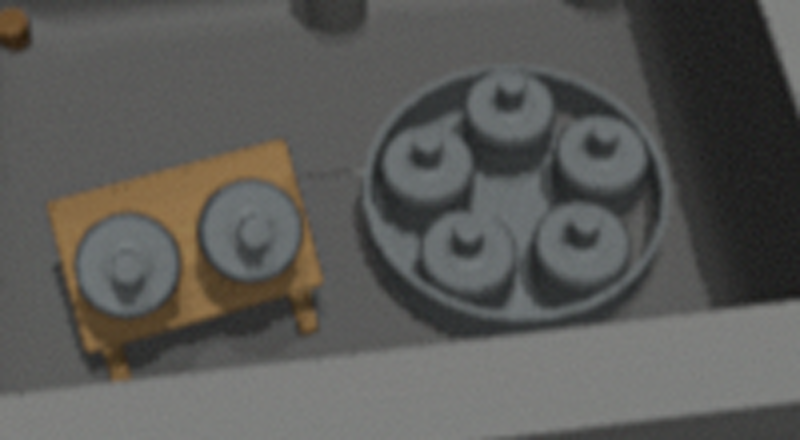

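```bash
cat >> h.py <<'E'
def ray(d,u,v,z):
    K=np.array(d['camera_matrix']);R=np.array(d['R']);t=np.array(d['t'])
    C=-R.T@t; r=R.T@np.linalg.inv(K)@np.array([u,v,1.]); return C+r*(z-C[2])/r[2]
def circ(d,box,rmin,rmax,mind,z,n=9,p2=18,S=6):
    u0,v0,u1,v1=box
    g=cv2.cvtColor(d['color'],cv2.COLOR_RGB2GRAY)[v0:v1,u0:u1]
    g=cv2.resize(g,None,fx=S,fy=S,interpolation=cv2.INTER_CUBIC)
    g=cv2.GaussianBlur(g,(0,0),3)
    c=cv2.HoughCircles(g,cv2.HOUGH_GRADIENT,1,mind*S,param1=40,param2=p2,minRadius=int(rmin*S),maxRadius=int(rmax*S))
    out=[]
    if c is None: return out
    for x,y,r in c[0][:n]:
        u=(x+.5)/S-.5+u0; v=(y+.5)/S-.5+v0
        out.append((u,v,r/S,ray(d,u,v,z)))
    return out
E
python3 - <<'E'
from h import *
d=dict(np.load('/tmp/top0.npz'))
print('C',(-d['R'].T@d['t']).round(3))
box=(310,185,420,300)
for a in circ(d,box,44,52,60,.04,n=3): print('tin',np.round(a[:3],2),a[3].round(4))
T=circ(d,box,44,52,60,.04,n=1)[0][3]
for a in circ(d,box,13,18,22,.046): 
  q=a[3]-T; print('pot',np.round(a[:3],2),a[3].round(4),(np.hypot(q[0],q[1])*1e3).round(1),np.degrees(np.arctan2(q[1],q[0])).round(1))
P=pts(d)
m=((P[...,2]>.058)&(P[...,2]<.085)).astype(np.uint8); m[:185]=0;m[300:]=0;m[:,:310]=0;m[:,420:]=0
n,l,s,c=cv2.connectedComponentsWithStats(m)
for i in range(1,n):
  if s[i][4]>15: print('knob',c[i].round(1),s[i][4],ray(d,c[i][0],c[i][1],.068).round(4))
d=dict(np.load('/tmp/scene0.npz'))
P=pts(d)
m=((P[...,2]>.058)&(P[...,2]<.085)).astype(np.uint8); m[:180]=0;m[250:]=0;m[:,:300]=0;m[:,390:]=0
n,l,s,c=cv2.connectedComponentsWithStats(m)
for i in range(1,n):
  if s[i][4]>5: print('knobS',c[i].round(1),s[i][4],ray(d,c[i][0],c[i][1],.065).round(4))
E
```

```text
C [ 0.466 -0.181  1.056]
tin [364.33 241.67  44.75] [ 0.5054 -0.2318  0.04  ]
pot [373.83 269.    13.38] [ 0.4503 -0.2494  0.046 ] 57.9 -162.3
pot [374.17 214.17  13.12] [ 0.5608 -0.2526  0.046 ] 59.1 -20.6
pot [393.67 241.5   13.53] [ 0.5049 -0.2906  0.046 ] 58.9 -90.5
pot [340.67 259.    13.23] [ 0.4709 -0.1832  0.046 ] 59.6 125.4
pot [341.67 224.83  13.18] [ 0.5398 -0.1861  0.046 ] 57.2 53.0
knob [374.7 213.8] 64 [ 0.5595 -0.2521  0.068 ]
knob [341.4 224.6] 64 [ 0.5387 -0.1855  0.068 ]
knob [394.3 241.3] 67 [ 0.5044 -0.2896  0.068 ]
knob [340.7 259.1] 63 [ 0.4706 -0.1831  0.068 ]
knob [374.4 269.7] 66 [ 0.4493 -0.2489  0.068 ]
knobS [388.3 182.3] 15 [ 0.5396 -0.3757  0.065 ]
knobS [342.2 191.3] 47 [ 0.5585 -0.2532  0.065 ]
knobS [365.8 202.9] 52 [ 0.503  -0.2919  0.065 ]
knobS [321.5 205.5] 51 [ 0.5378 -0.1873  0.065 ]
knobS [360.9 225.5] 53 [ 0.4481 -0.2511  0.065 ]
knobS [332.  227.5] 52 [ 0.4693 -0.1853  0.065 ]
```

```bash
python3 - <<'E'
from h import *
for nm,bx in (('top0',(215,195,310,265)),('scene0',(220,195,310,270))):
  d=dict(np.load('/tmp/%s.npz'%nm));P=pts(d)
  hsv=cv2.cvtColor(d['color'],cv2.COLOR_RGB2HSV)
  m=((hsv[...,1]>90)).astype(np.uint8); k=np.zeros_like(m);k[bx[1]:bx[3],bx[0]:bx[2]]=1;m&=k
  me=cv2.erode(m,np.ones((3,3)))
  X=P[me>0];X=X[~np.isnan(X[:,0])]
  c=np.median(X,0);X=X[np.linalg.norm(X-c,axis=1)<.12]
  for _ in range(4):
    c=X.mean(0);n=np.linalg.svd(X-c)[2][2];n*=np.sign(n[2]);r=(X-c)@n;X=X[abs(r)<.005]
  print(nm,len(X),c.round(4),n.round(3),'tilt',np.degrees(np.arccos(n[2])).round(1),'yaw',np.degrees(np.arctan2(-n[1],-n[0])).round(1))
  # height above board plane
  Y=P[bx[1]:bx[3],bx[0]:bx[2]].reshape(-1,3);Y=Y[~np.isnan(Y[:,0])]
  # nominal axis
  h=(Y-c)@n
  K=Y[(h>.052)&(h<.075)]; hk=(K-c)@n
  for s in (1,-1):
    A=K[(K[:,1]>-.029) if s>0 else (K[:,1]<=-.029)]; print(' knob',len(A),A.mean(0).round(4),((A-c)@n).mean().round(4),((A-c)@n).max().round(4))
    B=Y[(h>.036)&(h<.048)];B=B[(B[:,1]>-.029) if s>0 else (B[:,1]<=-.029)]; print(' top',len(B),B.mean(0).round(4),((B-c)@n).mean().round(4), B.min(0).round(3),B.max(0).round(3))
  # board top edge
  ys,xs=np.where(m); 
  rect=cv2.minAreaRect(np.stack([xs,ys],1).astype(np.float32)); print(rect, cv2.boxPoints(rect).round(1).tolist())
E
```

```text
top0 924 [ 0.5486 -0.0337  0.0757] [-0.568  0.04   0.822] tilt 34.7 yaw -4.0
 knob 90 [0.4969 0.0106 0.114 ] 0.0626 0.0693
 top 526 [0.511  0.0089 0.0984] 0.0417 [ 0.484 -0.019  0.075] [0.534 0.04  0.113]
 knob 85 [ 0.4916 -0.0608  0.1145] 0.0632 0.0692
 top 531 [ 0.5063 -0.0624  0.0985] 0.0415 [ 0.48  -0.09   0.075] [ 0.529 -0.033  0.113]
((262.3461608886719, 231.76922607421875), (73.1094970703125, 45.20806884765625), 3.1798298358917236) [[224.60000610351562, 252.3000030517578], [227.10000610351562, 207.1999969482422], [300.1000061035156, 211.1999969482422], [297.6000061035156, 256.3999938964844]]
scene0 802 [ 0.53   -0.0255  0.0629] [-0.572  0.039  0.819] tilt 35.0 yaw -3.9
 knob 55 [0.4927 0.0098 0.1148] 0.0652 0.0698
 top 495 [0.5059 0.0091 0.0958] 0.0421 [ 0.483 -0.02   0.075] [0.532 0.038 0.112]
 knob 51 [ 0.4874 -0.0615  0.1152] 0.0657 0.0685
 top 477 [ 0.5013 -0.0623  0.0958] 0.0418 [ 0.478 -0.092  0.077] [ 0.527 -0.033  0.112]
((262.01806640625, 235.1124267578125), (48.054195404052734, 62.07258224487305), 75.67728424072266) [[226.0, 219.5], [286.1000061035156, 204.1999969482422], [298.0, 250.6999969482422], [237.89999389648438, 266.1000061035156]]
```

```bash
cat >> h.py <<'E'
from scipy.spatial.transform import Rotation as Ro
def st():
    s=observe();R=Ro.from_euler('xyz',s['ee_rot'],degrees=True).as_matrix()
    print('t',round(s['time'],2),'p',s['tool_pos'].round(4),'x',R[:,0].round(3),'y',R[:,1].round(3),'yawY',np.degrees(np.arctan2(R[1,1],R[0,1])).round(1),'F',s['force'].round(1),'q',s['joint_positions'].round(0),'w',round(s['grip_width'],4))
    return s,R
E
python3 -c "
from h import *
st()"
```

```text
t 0.1 p [0.19   0.489  0.2558] x [-0.001 -0.001 -1.   ] y [ 0.362  0.932 -0.001] yawY 68.8 F [-0.6  0.2 -0.2] q [61. 17. -9. 65.  0. 82.] w 0.0855
```

```bash
R='x'; python3 -m creep '[{"dx":0.018,"dy":-0.037,"rz":2.65},{"dx":0.018,"dy":-0.037,"rz":2.65},{"dx":0.018,"dy":-0.037,"rz":2.65},{"dx":0.018,"dy":-0.037,"rz":2.65},{"dx":0.018,"dy":-0.037,"rz":2.65},{"dx":0.018,"dy":-0.037,"rz":2.65},{"dx":0.018,"dy":-0.037,"rz":2.65},{"dx":0.018,"dy":-0.037,"rz":2.65}]' 135
```

```text
validation failed for argument at $[0]...
```

```bash
python3 -m creep '[{"dx":0.018,"dy":-0.037},{"dx":0.018,"dy":-0.037},{"dx":0.018,"dy":-0.037},{"dx":0.018,"dy":-0.037},{"dx":0.018,"dy":-0.037},{"dx":0.018,"dy":-0.037},{"dx":0.018,"dy":-0.037},{"dx":0.018,"dy":-0.037}]' -; python3 -c "
from h import *
st()"
```

```text
t 0.1 p [0.19   0.489  0.2558] x [-0.001 -0.001 -1.   ] y [ 0.362  0.932 -0.001] yawY 68.8 F [-0.6  0.2 -0.2] q [61. 17. -9. 65.  0. 82.] w 0.0855validation failed for argument at $[0]...
```

```bash
python3 -m creep '[{"dx":0.018,"dy":-0.037,"dz":0,"rx":0,"ry":0,"rz":2.65},{"dx":0.018,"dy":-0.037,"dz":0,"rx":0,"ry":0,"rz":2.65},{"dx":0.018,"dy":-0.037,"dz":0,"rx":0,"ry":0,"rz":2.65},{"dx":0.018,"dy":-0.037,"dz":0,"rx":0,"ry":0,"rz":2.65},{"dx":0.018,"dy":-0.037,"dz":0,"rx":0,"ry":0,"rz":2.65},{"dx":0.018,"dy":-0.037,"dz":0,"rx":0,"ry":0,"rz":2.65},{"dx":0.018,"dy":-0.037,"dz":0,"rx":0,"ry":0,"rz":2.65},{"dx":0.018,"dy":-0.037,"dz":0,"rx":0,"ry":0,"rz":2.65}]' 135
```

```text
time: 0.9
tool_pos: [0.3344, 0.1918, 0.2562]
ee_rot: [-128.7, 90.0, -128.6]
force: [1.2, 1.3, -0.5]
grip_width: 0.0403
```

```bash
python3 -m creep '[{"dx":0.0205,"dy":-0.0404,"dz":0,"rx":0,"ry":0,"rz":0},{"dx":0.0205,"dy":-0.0404,"dz":0,"rx":0,"ry":0,"rz":0},{"dx":0.0205,"dy":-0.0404,"dz":0,"rx":0,"ry":0,"rz":0},{"dx":0.0205,"dy":-0.0404,"dz":0,"rx":0,"ry":0,"rz":0},{"dx":0.0205,"dy":-0.0404,"dz":0,"rx":0,"ry":0,"rz":0},{"dx":0.0205,"dy":-0.0404,"dz":0,"rx":0,"ry":0,"rz":0},{"dx":0.0205,"dy":-0.0404,"dz":0,"rx":0,"ry":0,"rz":0},{"dx":0.0205,"dy":-0.0404,"dz":0,"rx":0,"ry":0,"rz":0}]' && python3 -m creep '[{"dx":0.0205,"dy":-0.0404,"dz":0,"rx":0,"ry":0,"rz":0},{"dx":0.0205,"dy":-0.0404,"dz":0,"rx":0,"ry":0,"rz":0},{"dx":0.0205,"dy":-0.0404,"dz":0,"rx":0,"ry":0,"rz":0},{"dx":0,"dy":0,"dz":-0.04,"rx":0,"ry":0,"rz":0},{"dx":0,"dy":0,"dz":-0.04,"rx":0,"ry":0,"rz":0},{"dx":0,"dy":0,"dz":-0.02,"rx":0,"ry":0,"rz":0}]' && python3 -c "
from h import *
st();snap('top','t1');snap('scene','s1')"
```

```text
time: 1.7
tool_pos: [0.4986, -0.1318, 0.256]
ee_rot: [140.9, 90.0, 140.9]
force: [0.4, 1.6, -0.2]
grip_width: 0.0399
time: 2.3
tool_pos: [0.558, -0.2505, 0.1524]
ee_rot: [148.3, 89.7, 148.3]
force: [-0.5, 0.1, -0.1]
grip_width: 0.0405
t 2.3 p [ 0.558  -0.2505  0.1524] x [-0.004  0.003 -1.   ] y [0.002 1.    0.003] yawY 89.9 F [-0.5  0.1 -0.1] q [-31.  30.  -4.  56.   0. -31.] w 0.0405
```

View pics/s1.png

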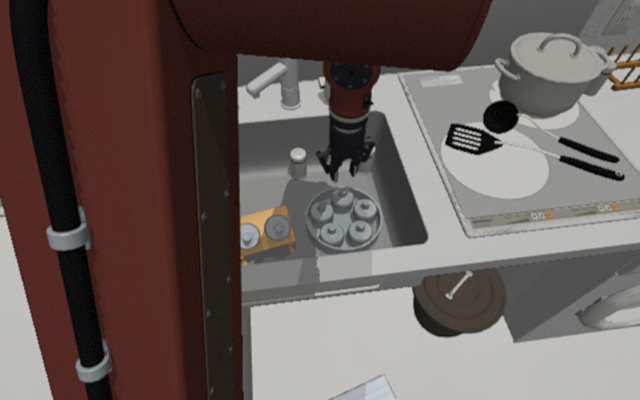

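View pics/t1.png

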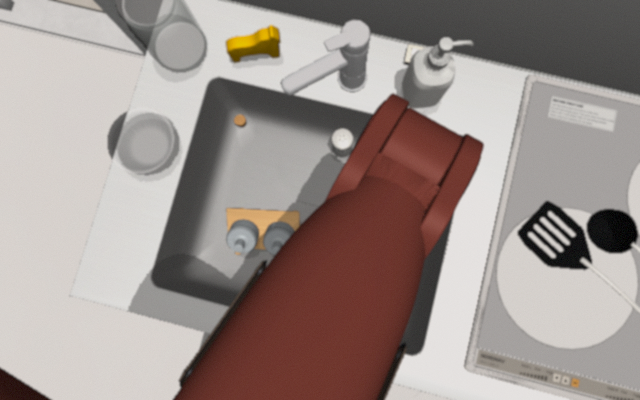

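```bash
python3 -m creep '[{"dx":0,"dy":0,"dz":-0.03,"rx":0,"ry":0,"rz":0},{"dx":0,"dy":0,"dz":-0.03,"rx":0,"ry":0,"rz":0},{"dx":0,"dy":0,"dz":-0.012,"rx":0,"ry":0,"rz":0},{"dx":0,"dy":0,"dz":-0.008,"rx":0,"ry":0,"rz":0},{"dx":0,"dy":0,"dz":0,"rx":0,"ry":0,"rz":0}]' && python3 -c "
from h import *
st();snap('scene','s2')
c=cv2.imread('pics/s2.png');cv2.imwrite('pics/s2c.png',cv2.resize(c[130:280,240:420],None,fx=4,fy=4,interpolation=2))"
```

```text
time: 2.9
tool_pos: [0.5599, -0.2512, 0.0766]
ee_rot: [-129.0, 90.0, -129.1]
force: [-0.3, 0.4, -0.0]
grip_width: 0.0402
t 2.9 p [ 0.5599 -0.2512  0.0766] x [-0. -0. -1.] y [ 0.001  1.    -0.   ] yawY 90.0 F [-0.3  0.4 -0. ] q [-31.  35.  -9.  46.  -0. -31.] w 0.0402
```

View pics/s2c.png

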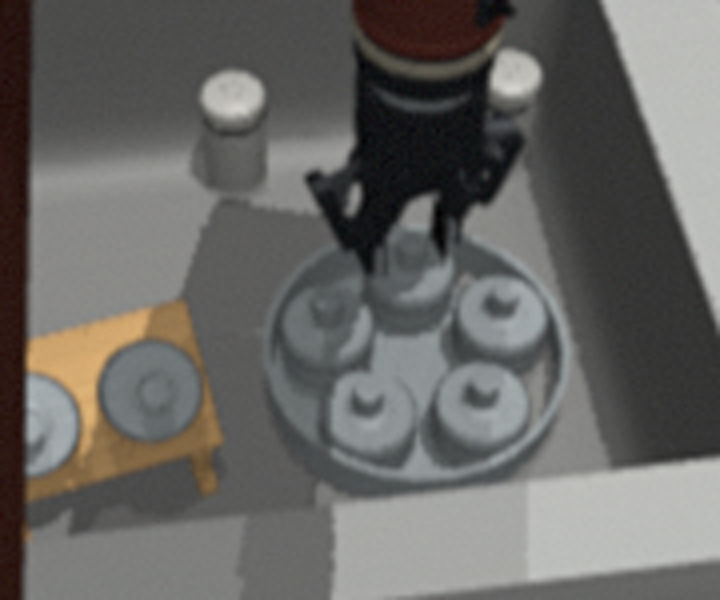

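```bash
python3 -m creep '[{"dx":0,"dy":0,"dz":0,"rx":0,"ry":0,"rz":0},{"dx":0,"dy":0,"dz":0,"rx":0,"ry":0,"rz":0},{"dx":0,"dy":0,"dz":0,"rx":0,"ry":0,"rz":0},{"dx":0,"dy":0,"dz":0,"rx":0,"ry":0,"rz":0}]' 255
```

```text
time: 3.35
tool_pos: [0.5605, -0.2516, 0.0776]
ee_rot: [-32.0, 89.9, -32.0]
force: [-0.1, -0.3, 5.8]
grip_width: 0.0154
```

```bash
python3 -m creep '[{"dx":0,"dy":0,"dz":0,"rx":0,"ry":0,"rz":0}]'; python3 -c "
from h import *
st();snap('scene','s3')
c=cv2.imread('pics/s3.png');cv2.imwrite('pics/s3c.png',cv2.resize(c[150:250,280:400],None,fx=6,fy=6,interpolation=2))"
```

```text
time: 3.45
tool_pos: [0.5605, -0.2516, 0.0776]
ee_rot: [-32.6, 89.9, -32.6]
force: [-0.7, -0.2, 6.4]
grip_width: 0.0155
t 3.45 p [ 0.5605 -0.2516  0.0776] x [ 0.002 -0.001 -1.   ] y [ 0.001  1.    -0.001] yawY 89.9 F [-0.7 -0.2  6.4] q [-31.  34.  -9.  46.  -0. -31.] w 0.0155
```

View pics/s3c.png

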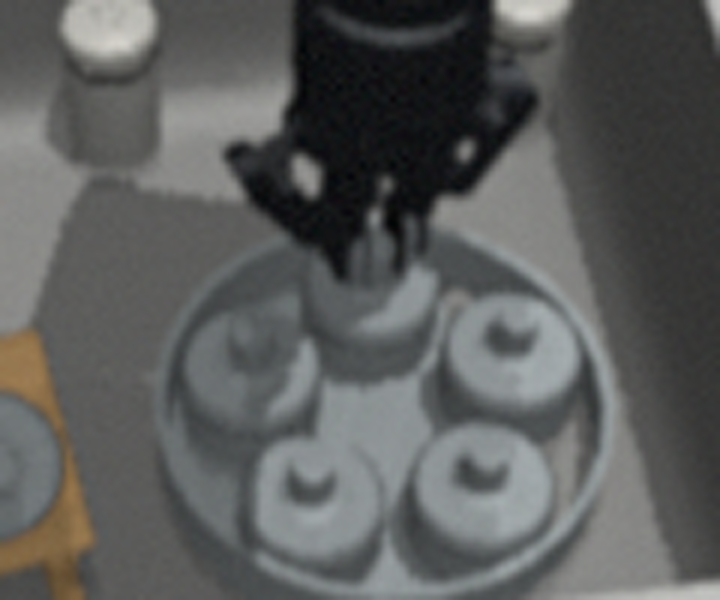

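```bash
python3 -m creep '[{"dx":0,"dy":0,"dz":0.002,"rx":0,"ry":0,"rz":0},{"dx":0,"dy":-0.006,"dz":0,"rx":0,"ry":0,"rz":0},{"dx":-0.002,"dy":-0.006,"dz":0,"rx":0,"ry":0,"rz":0},{"dx":0,"dy":0,"dz":0,"rx":0,"ry":0,"rz":0}]'; python3 -c "
from h import *
st()"
```

```text
time: 3.9
tool_pos: [0.5574, -0.2641, 0.0781]
ee_rot: [-129.4, 90.0, -129.5]
force: [0.2, -0.8, -0.6]
grip_width: 0.0153
t 3.9 p [ 0.5574 -0.2641  0.0781] x [-0. -0. -1.] y [ 0.002  1.    -0.   ] yawY 89.9 F [ 0.2 -0.8 -0.6] q [-32.  35.  -8.  47.  -0. -32.] w 0.0153
```

```bash
python3 -m creep '[{"dx":0,"dy":0,"dz":0,"rx":0,"ry":0,"rz":0},{"dx":0,"dy":0,"dz":0,"rx":0,"ry":0,"rz":0},{"dx":0,"dy":0,"dz":0.03,"rx":0,"ry":0,"rz":0},{"dx":-0.0094,"dy":0.0393,"dz":0,"rx":0,"ry":0,"rz":0},{"dx":-0.0094,"dy":0.0393,"dz":0,"rx":0,"ry":0,"rz":0},{"dx":0,"dy":0,"dz":0,"rx":0,"ry":0,"rz":0},{"dx":0,"dy":0,"dz":-0.015,"rx":0,"ry":0,"rz":0},{"dx":0,"dy":0,"dz":-0.0145,"rx":0,"ry":0,"rz":0}]' 135 && python3 -c "
from h import *
st();snap('scene','s4')
c=cv2.imread('pics/s4.png');cv2.imwrite('pics/s4c.png',cv2.resize(c[150:250,280:400],None,fx=6,fy=6,interpolation=2))"
```

```text
time: 4.7
tool_pos: [0.5396, -0.1844, 0.0791]
ee_rot: [-30.1, 89.9, -30.1]
force: [0.4, 0.3, 0.3]
grip_width: 0.0402
t 4.7 p [ 0.5396 -0.1844  0.0791] x [ 0.002 -0.001 -1.   ] y [ 0.     1.    -0.001] yawY 90.0 F [0.4 0.3 0.3] q [-26.  30. -17.  43.  -0. -26.] w 0.0402
```

View pics/s4c.png

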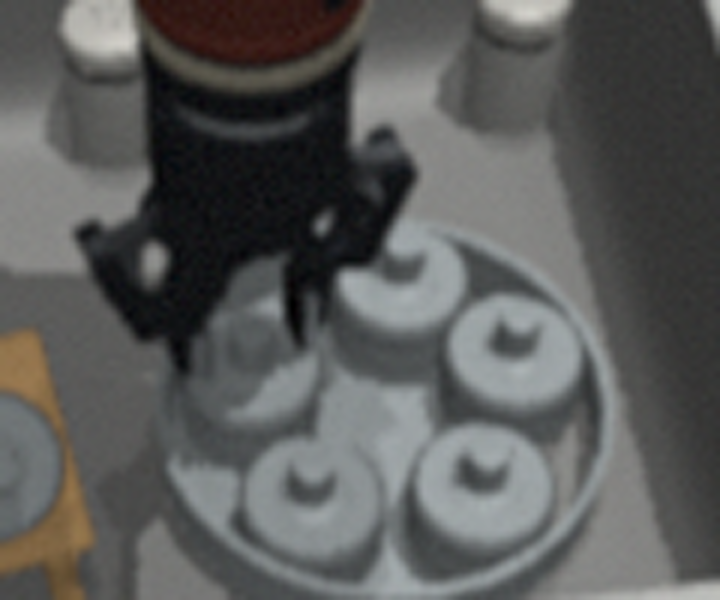

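```bash
python3 -m creep '[{"dx":0,"dy":0,"dz":0,"rx":0,"ry":0,"rz":0},{"dx":0,"dy":0,"dz":0,"rx":0,"ry":0,"rz":0},{"dx":0,"dy":0,"dz":0,"rx":0,"ry":0,"rz":0},{"dx":0.006,"dy":-0.006,"dz":0,"rx":0,"ry":0,"rz":0},{"dx":0.007,"dy":-0.006,"dz":0,"rx":0,"ry":0,"rz":0},{"dx":0.006,"dy":-0.006,"dz":0,"rx":0,"ry":0,"rz":0},{"dx":0,"dy":0,"dz":0,"rx":0,"ry":0,"rz":0}]' 255 && python3 -c "
from h import *
st();snap('scene','s5')
c=cv2.imread('pics/s5.png');cv2.imwrite('pics/s5c.png',cv2.resize(c[150:250,280:400],None,fx=6,fy=6,interpolation=2))"
```

```text
time: 5.45
tool_pos: [0.5595, -0.2039, 0.0792]
ee_rot: [-30.7, 89.9, -30.7]
force: [1.2, -1.6, 4.0]
grip_width: 0.0154
t 5.45 p [ 0.5595 -0.2039  0.0792] x [ 0.002 -0.001 -1.   ] y [ 0.001  1.    -0.001] yawY 89.9 F [ 1.2 -1.6  4. ] q [-27.  33. -12.  45.  -0. -27.] w 0.0154
```

View pics/s5c.png

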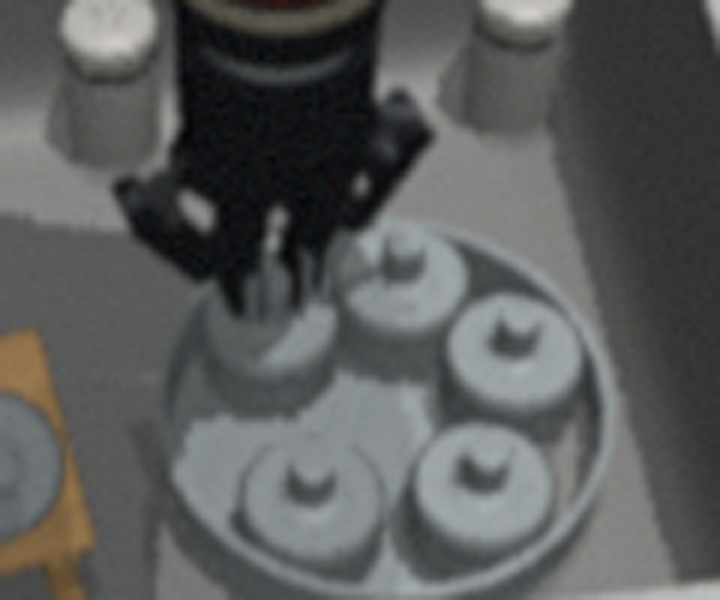

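```bash
python3 -m creep '[{"dx":0,"dy":0,"dz":0,"rx":0,"ry":0,"rz":0},{"dx":0,"dy":0,"dz":0,"rx":0,"ry":0,"rz":0},{"dx":0,"dy":0,"dz":0.03,"rx":0,"ry":0,"rz":0},{"dx":-0.037,"dy":-0.015,"dz":0,"rx":0,"ry":0,"rz":0},{"dx":-0.037,"dy":-0.015,"dz":0,"rx":0,"ry":0,"rz":0},{"dx":-0.036,"dy":-0.015,"dz":0,"rx":0,"ry":0,"rz":0},{"dx":0,"dy":0,"dz":-0.015,"rx":0,"ry":0,"rz":0},{"dx":0,"dy":0,"dz":-0.0145,"rx":0,"ry":0,"rz":0}]' 135 && python3 -c "
from h import *
st();snap('scene','s6')
c=cv2.imread('pics/s6.png');cv2.imwrite('pics/s6c.png',cv2.resize(c[150:250,280:400],None,fx=6,fy=6,interpolation=2))"
```

```text
time: 6.3
tool_pos: [0.447, -0.2479, 0.0795]
ee_rot: [-36.1, 90.0, -36.2]
force: [0.2, 0.2, 0.1]
grip_width: 0.04
t 6.3 p [ 0.447  -0.2479  0.0795] x [ 0.001 -0.001 -1.   ] y [ 0.002  1.    -0.   ] yawY 89.9 F [0.2 0.2 0.1] q [-37.  25. -26.  39.   0. -37.] w 0.04
```

View pics/s6c.png

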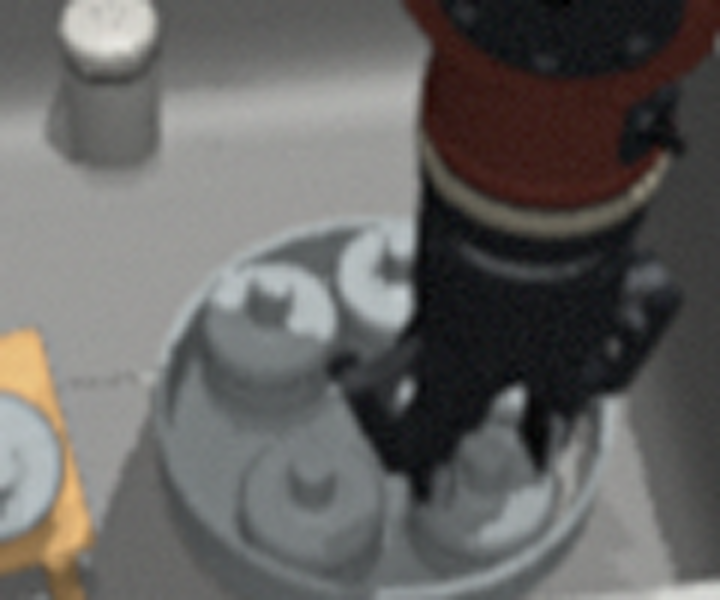

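```bash
python3 -m creep '[{"dx":0,"dy":0,"dz":0,"rx":0,"ry":0,"rz":0},{"dx":0,"dy":0,"dz":0,"rx":0,"ry":0,"rz":0},{"dx":0,"dy":0,"dz":0,"rx":0,"ry":0,"rz":0},{"dx":0.0,"dy":-0.005,"dz":0,"rx":0,"ry":0,"rz":0},{"dx":0.002,"dy":-0.005,"dz":0,"rx":0,"ry":0,"rz":0},{"dx":0.001,"dy":-0.004,"dz":0,"rx":0,"ry":0,"rz":0},{"dx":0,"dy":0,"dz":0,"rx":0,"ry":0,"rz":0}]' 255 && python3 -c "
from h import *
st();snap('scene','s7')
c=cv2.imread('pics/s7.png');cv2.imwrite('pics/s7c.png',cv2.resize(c[150:250,280:400],None,fx=6,fy=6,interpolation=2))"
```

```text
time: 7.05
tool_pos: [0.4516, -0.2626, 0.0798]
ee_rot: [-45.5, 89.9, -45.5]
force: [-0.8, -0.6, 4.8]
grip_width: 0.0153
t 7.05 p [ 0.4516 -0.2626  0.0798] x [ 0.001 -0.001 -1.   ] y [ 0.001  1.    -0.001] yawY 89.9 F [-0.8 -0.6  4.8] q [-38.  26. -24.  40.  -0. -38.] w 0.0153
```

View pics/s7c.png

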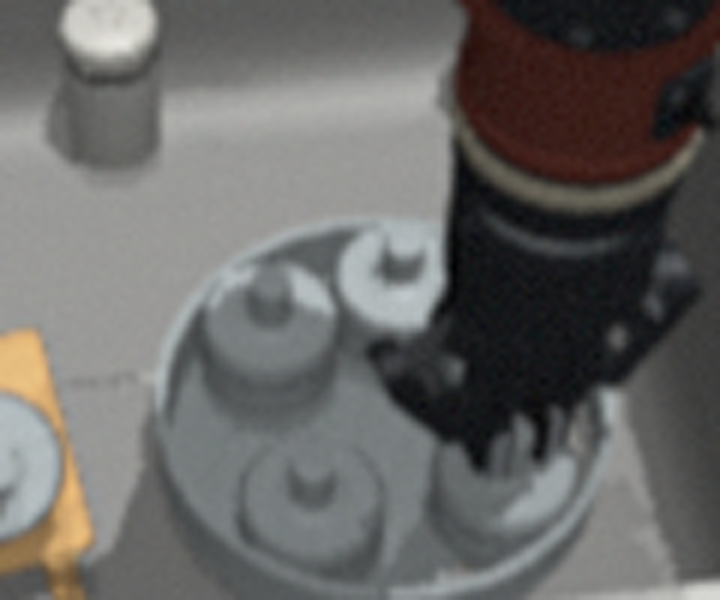

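```bash
python3 -m creep '[{"dx":0,"dy":0,"dz":0,"rx":0,"ry":0,"rz":0},{"dx":0,"dy":0,"dz":0,"rx":0,"ry":0,"rz":0},{"dx":0,"dy":0,"dz":0.03,"rx":0,"ry":0,"rz":0},{"dx":0.01,"dy":0.04,"dz":0,"rx":0,"ry":0,"rz":0},{"dx":0.01,"dy":0.0395,"dz":0,"rx":0,"ry":0,"rz":0},{"dx":0,"dy":0,"dz":0,"rx":0,"ry":0,"rz":0},{"dx":0,"dy":0,"dz":-0.015,"rx":0,"ry":0,"rz":0},{"dx":0,"dy":0,"dz":-0.0145,"rx":0,"ry":0,"rz":0}]' 135 && python3 -m creep '[{"dx":0,"dy":0,"dz":0,"rx":0,"ry":0,"rz":0},{"dx":0,"dy":0,"dz":0,"rx":0,"ry":0,"rz":0},{"dx":0,"dy":0,"dz":0,"rx":0,"ry":0,"rz":0}]' 255 && python3 -c "
from h import *
st();snap('scene','s8')
c=cv2.imread('pics/s8.png');cv2.imwrite('pics/s8c.png',cv2.resize(c[150:250,280:400],None,fx=6,fy=6,interpolation=2))"
```

```text
time: 7.9
tool_pos: [0.4713, -0.1821, 0.0796]
ee_rot: [-43.7, 89.9, -43.7]
force: [-0.0, 0.3, -0.2]
grip_width: 0.0401
time: 8.2
tool_pos: [0.4712, -0.1824, 0.0803]
ee_rot: [-35.5, 90.0, -35.5]
force: [-0.1, -0.3, -0.9]
grip_width: 0.0154
t 8.2 p [ 0.4712 -0.1824  0.0803] x [ 0. -0. -1.] y [ 0.001  1.    -0.   ] yawY 89.9 F [-0.1 -0.3 -0.9] q [-29.  25. -27.  39.  -0. -29.] w 0.0154
```

View pics/s8c.png

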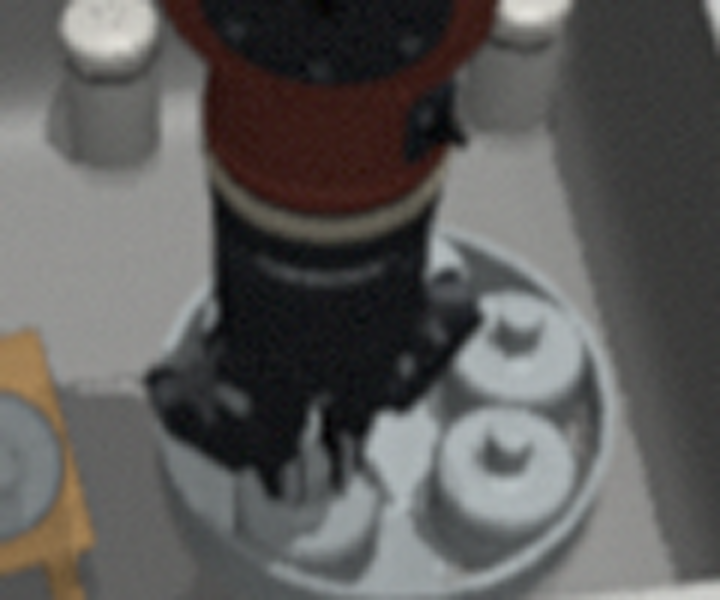

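```bash
python3 -m creep '[{"dx":-0.006,"dy":-0.007,"dz":0,"rx":0,"ry":0,"rz":0},{"dx":-0.007,"dy":-0.007,"dz":0,"rx":0,"ry":0,"rz":0},{"dx":-0.006,"dy":-0.006,"dz":0,"rx":0,"ry":0,"rz":0},{"dx":0,"dy":0,"dz":0,"rx":0,"ry":0,"rz":0}]' && python3 -c "
from h import *
st()" && python3 -m creep '[{"dx":0,"dy":0,"dz":0,"rx":0,"ry":0,"rz":0},{"dx":0,"dy":0,"dz":0,"rx":0,"ry":0,"rz":0},{"dx":0,"dy":0,"dz":0.04,"rx":0,"ry":0,"rz":0},{"dx":0,"dy":0,"dz":0.04,"rx":0,"ry":0,"rz":0},{"dx":0,"dy":0.01,"dz":0.03,"rx":0,"ry":0,"rz":-4},{"dx":0,"dy":0.045,"dz":0,"rx":-0.5,"ry":-7,"rz":0},{"dx":0,"dy":0.045,"dz":0,"rx":-0.5,"ry":-7,"rz":0},{"dx":0.004,"dy":0.044,"dz":0,"rx":-0.5,"ry":-7,"rz":0}]' 135 && python3 -m creep '[{"dx":0,"dy":0,"dz":0,"rx":-0.5,"ry":-7,"rz":0},{"dx":0,"dy":0,"dz":0,"rx":-0.5,"ry":-7,"rz":0},{"dx":0,"dy":0,"dz":0,"rx":0,"ry":0,"rz":0}]' && python3 -c "
from h import *
st();snap('scene','s9');snap('top','t9')"
```

```text
time: 8.65
tool_pos: [0.4509, -0.2029, 0.0799]
ee_rot: [-164.0, 90.0, -164.1]
force: [0.4, -0.1, -1.1]
grip_width: 0.0154
t 8.65 p [ 0.4509 -0.2029  0.0799] x [-0. -0. -1.] y [ 0.002  1.    -0.   ] yawY 89.9 F [ 0.4 -0.1 -1.1] q [-33.  24. -28.  38.  -0. -33.] w 0.0154
time: 9.45
tool_pos: [0.4561, -0.0565, 0.1906]
ee_rot: [0.1, 68.6, -4.0]
force: [1.0, 1.1, -0.9]
grip_width: 0.0402
time: 9.75
tool_pos: [0.4511, -0.0554, 0.1865]
ee_rot: [0.2, 55.1, -3.9]
force: [-1.6, 0.3, -0.8]
grip_width: 0.0399
t 9.75 p [ 0.4511 -0.0554  0.1865] x [ 0.571 -0.039 -0.82 ] y [0.07  0.998 0.002] yawY 86.0 F [-1.6  0.3 -0.8] q [-24.  -8. -61.   4.  11. -16.] w 0.0399
```

View pics/t9.png

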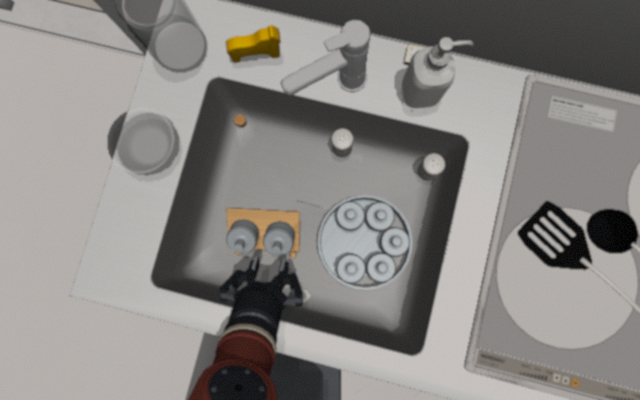

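View pics/s9.png

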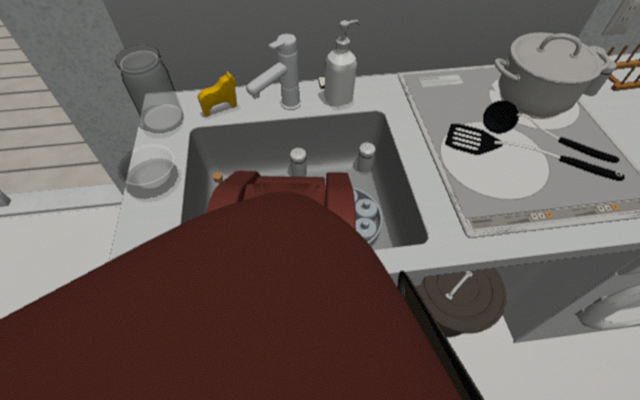

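```bash
cat > tin.py <<'E'
import sys
from h import *
def tin(fn):
    d=dict(np.load('/tmp/%s.npz'%fn));P=pts(d)
    m=((P[...,2]>.058)&(P[...,2]<.085)).astype(np.uint8); m[:185]=0;m[300:]=0;m[:,:312]=0;m[:,420:]=0
    n,l,s,c=cv2.connectedComponentsWithStats(m);T=np.array([.505,-.232])
    L=[]
    for i in range(1,n):
      if s[i][4]>15:
        p=ray(d,c[i][0],c[i][1],.068)[:2];q=p-T;L.append((np.degrees(np.arctan2(q[1],q[0])),np.hypot(*q)*1e3,p))
    L.sort(key=lambda a:a[0])
    for i,a in enumerate(L): print('ang %.1f r %.1f'%a[:2],a[2].round(4),'next d %.1f'%(1e3*np.linalg.norm(a[2]-L[(i+1)%len(L)][2])))
tin(sys.argv[1])
E
python3 tin.py t9; python3 tin.py top0
```

```text
ang -149.6 r 60.4 [ 0.4529 -0.2625] next d 59.3
ang -90.5 r 59.9 [ 0.5045 -0.2919] next d 59.7
ang -30.9 r 60.3 [ 0.5567 -0.263 ] next d 60.3
ang 28.7 r 61.1 [ 0.5587 -0.2027] next d 106.9
ang 150.6 r 61.1 [ 0.4518 -0.202 ] next d 60.5
ang -163.1 r 58.2 [ 0.4493 -0.2489] next d 68.4
ang -90.6 r 57.6 [ 0.5044 -0.2896] next d 66.6
ang -20.3 r 58.1 [ 0.5595 -0.2521] next d 69.7
ang 54.0 r 57.4 [ 0.5387 -0.1855] next d 68.2
ang 125.1 r 59.8 [ 0.4706 -0.1831] next d 69.2
```

```bash
python3 -m creep '[{"dx":-0.0067,"dy":-0.002,"dz":-0.0045,"rx":0,"ry":0,"rz":0},{"dx":0.0115,"dy":-0.0008,"dz":-0.0165,"rx":0,"ry":0,"rz":0},{"dx":0.0115,"dy":-0.0008,"dz":-0.0165,"rx":0,"ry":0,"rz":0},{"dx":0,"dy":0,"dz":0,"rx":0,"ry":0,"rz":0}]' && python3 -c "
from h import *
s,R=st();d=snap('top','t10')
c=cv2.imread('pics/t10.png');cv2.imwrite('pics/t10c.png',cv2.resize(c[190:310,210:330],None,fx=5,fy=5,interpolation=2))
K=d['camera_matrix']
for X in (s['tool_pos']+.025*R[:,0],[.490,-.061,.116]):
  x=d['R']@X+d['t'];x=K@x/x[2];print(x, (x[:2]-[210,190])*5)"
```

```text
time: 10.25
tool_pos: [0.4735, -0.0624, 0.1511]
ee_rot: [0.0, 55.1, -4.1]
force: [-1.1, -0.6, 0.5]
grip_width: 0.0402
t 10.25 p [ 0.4735 -0.0624  0.1511] x [ 0.571 -0.041 -0.82 ] y [0.071 0.997 0.   ] yawY 85.9 F [-1.1 -0.6  0.5] q [-23.  -0. -62.  -5.  11. -16.] w 0.0402
[276.17493403 250.31456302   1.        ] [330.87467017 301.57281508]
[275.87539801 249.30230837   1.        ] [329.37699005 296.51154186]
```

View pics/t10c.png

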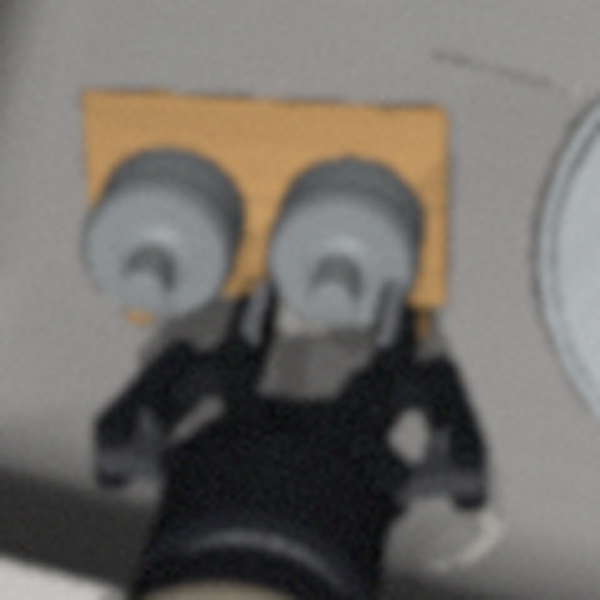

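```bash
python3 -m creep '[{"dx":-0.004,"dy":-0.001,"dz":-0.003,"rx":0,"ry":0,"rz":0},{"dx":0.0065,"dy":-0.0004,"dz":-0.0095,"rx":0,"ry":0,"rz":0},{"dx":0.0065,"dy":-0.0004,"dz":-0.0095,"rx":0,"ry":0,"rz":0},{"dx":0.0035,"dy":-0.0003,"dz":-0.005,"rx":0,"ry":0,"rz":0},{"dx":0,"dy":0,"dz":0,"rx":0,"ry":0,"rz":0}]' && python3 -c "
from h import *
s,R=st();d=snap('top','t11')
c=cv2.imread('pics/t11.png');cv2.imwrite('pics/t11c.png',cv2.resize(c[190:310,210:330],None,fx=5,fy=5,interpolation=2))"
```

```text
time: 10.8
tool_pos: [0.4846, -0.0638, 0.1252]
ee_rot: [-0.0, 55.0, -4.1]
force: [-0.3, -0.2, 0.9]
grip_width: 0.0401
t 10.8 p [ 0.4846 -0.0638  0.1252] x [ 0.573 -0.041 -0.819] y [ 0.071  0.997 -0.   ] yawY 85.9 F [-0.3 -0.2  0.9] q [-23.   5. -63. -12.  11. -15.] w 0.0401
```

View pics/t11c.png

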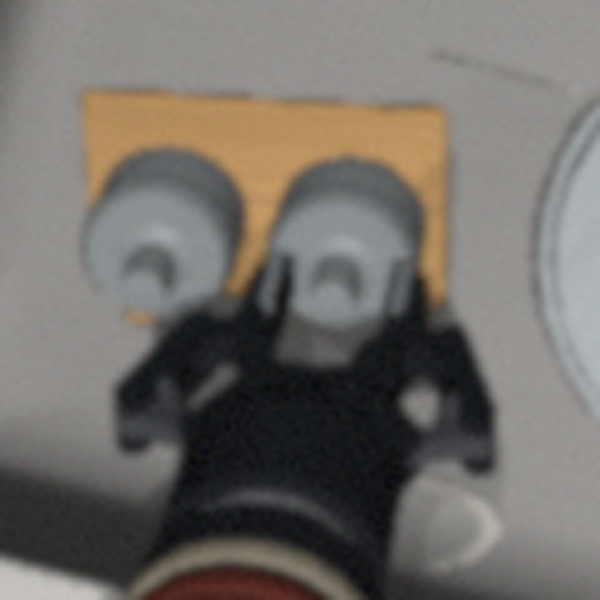

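```bash
python3 -m creep '[{"dx":0,"dy":0,"dz":0,"rx":0,"ry":0,"rz":0},{"dx":0,"dy":0,"dz":0,"rx":0,"ry":0,"rz":0},{"dx":0,"dy":0,"dz":0,"rx":0,"ry":0,"rz":0},{"dx":0,"dy":0,"dz":0,"rx":0,"ry":0,"rz":0}]' 255 && python3 -c "
from h import *
s,R=st()"; python3 -m creep '[{"dx":-0.0057,"dy":0.0004,"dz":0.0082,"rx":0,"ry":0,"rz":0},{"dx":-0.0115,"dy":0.0008,"dz":0.0165,"rx":0,"ry":0,"rz":0},{"dx":0,"dy":0.0,"dz":0.03,"rx":0,"ry":0,"rz":0},{"dx":0,"dy":0,"dz":0.03,"rx":0,"ry":0,"rz":0},{"dx":0,"dy":0,"dz":0,"rx":0,"ry":0,"rz":0}]' && python3 -c "
from h import *
s,R=st();d=snap('top','t12')
c=cv2.imread('pics/t12.png');cv2.imwrite('pics/t12c.png',cv2.resize(c[190:310,210:330],None,fx=5,fy=5,interpolation=2))"
```

```text
time: 11.25
tool_pos: [0.485, -0.0637, 0.1258]
ee_rot: [-0.0, 54.9, -4.1]
force: [-3.0, 1.4, 7.3]
grip_width: 0.0153
t 11.25 p [ 0.485  -0.0637  0.1258] x [ 0.574 -0.041 -0.818] y [ 0.07   0.998 -0.   ] yawY 86.0 F [-3.   1.4  7.3] q [-23.   5. -63. -12.  11. -15.] w 0.0153
time: 11.75
tool_pos: [0.4695, -0.0634, 0.2143]
ee_rot: [-0.3, 54.5, -4.3]
force: [1.1, -0.5, -1.4]
grip_width: 0.0154
t 11.75 p [ 0.4695 -0.0634  0.2143] x [ 0.578 -0.043 -0.815] y [ 0.071  0.997 -0.003] yawY 85.9 F [ 1.1 -0.5 -1.4] q [-24.  -9. -57.   8.  11. -16.] w 0.0154
```

View pics/t12c.png

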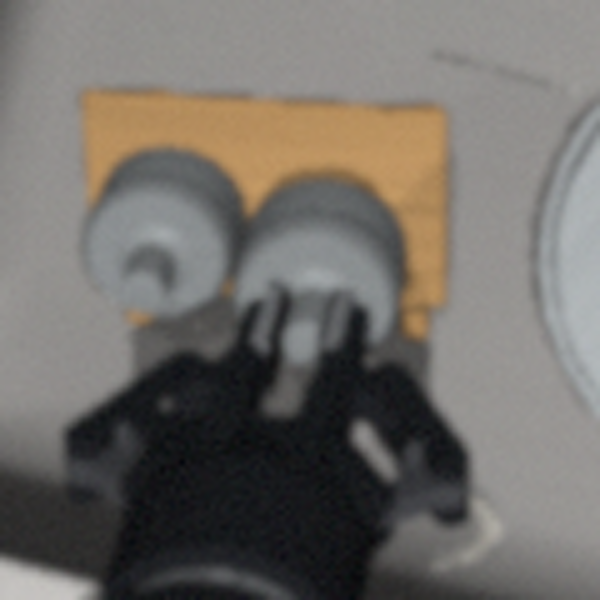

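```bash
python3 -m creep '[{"dx":0.007,"dy":-0.02,"dz":0,"rx":0.5,"ry":7,"rz":0},{"dx":0.007,"dy":-0.022,"dz":0,"rx":0.5,"ry":7,"rz":0},{"dx":0.007,"dy":-0.022,"dz":0,"rx":0.5,"ry":7,"rz":0},{"dx":0.007,"dy":-0.022,"dz":0,"rx":0.5,"ry":7,"rz":0},{"dx":0.008,"dy":-0.022,"dz":-0.02,"rx":0.5,"ry":7,"rz":0},{"dx":0,"dy":0,"dz":-0.02,"rx":0,"ry":0,"rz":4},{"dx":0,"dy":0,"dz":0,"rx":0,"ry":0,"rz":0},{"dx":0,"dy":0,"dz":0,"rx":0,"ry":0,"rz":0}]' && python3 -c "
from h import *
s,R=st();d=snap('top','t13');d=snap('scene','s13')
c=cv2.imread('pics/s13.png');cv2.imwrite('pics/s13c.png',cv2.resize(c[130:260,260:400],None,fx=5,fy=4.5,interpolation=2))"
```

```text
time: 12.6
tool_pos: [0.5023, -0.1698, 0.1688]
ee_rot: [150.0, 89.8, 149.8]
force: [0.2, 0.3, -1.4]
grip_width: 0.0153
t 12.6 p [ 0.5023 -0.1698  0.1688] x [-0.002  0.001 -1.   ] y [0.002 1.    0.001] yawY 89.9 F [ 0.2  0.3 -1.4] q [-27.  21. -16.  53.   0. -26.] w 0.0153
```

View pics/s13c.png

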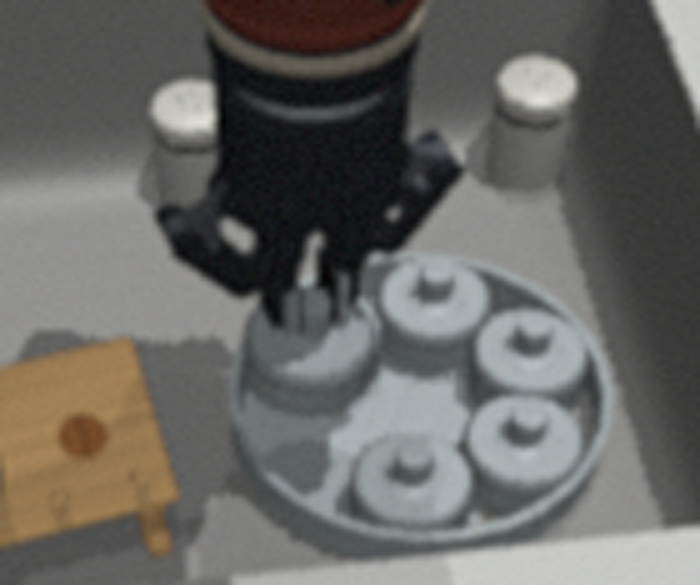

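View pics/t13.png

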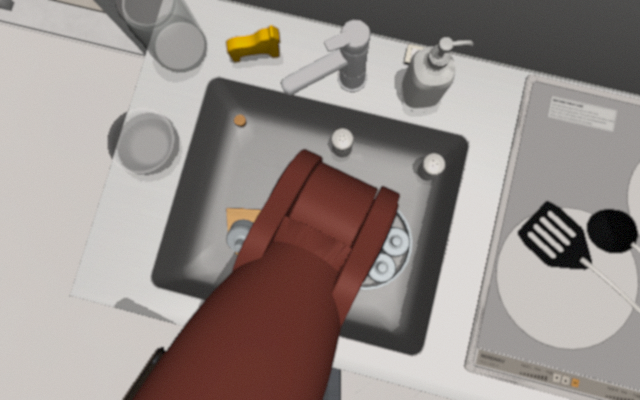

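```bash
cat > held.py <<'E'
import sys
from h import *
from scipy.optimize import least_squares
def held(fn,tp):
    d=dict(np.load('/tmp/%s.npz'%fn));P=pts(d);g=d['color'].mean(-1)
    tp=np.array(tp)
    m=(np.hypot(P[...,0]-tp[0],P[...,1]-tp[1])<.045)&(P[...,2]<tp[2]-.012)&(P[...,2]>tp[2]-.085)&(g>60)
    X=P[m];h=tp[2]-X[:,2]
    print('n',len(X),np.histogram(h*1e3,bins=range(10,90,5)))
    S=X[(h>.040)&(h<.064)]
    # outermost points per direction toward camera
    r=least_squares(lambda c:np.hypot(S[:,0]-c[0],S[:,1]-c[1])-.03,tp[:2],loss='soft_l1',f_scale=.001)
    print('side centre',r.x.round(4),'off',((r.x-tp[:2])*1e3).round(1),len(S),'rms',np.sqrt((r.fun**2).mean()))
    Tt=X[(h>.028)&(h<.036)]
    if len(Tt)>20:
        n=np.linalg.svd(Tt-Tt.mean(0))[2][2];print('top n',(n*np.sign(n[2])).round(3),'z',Tt[:,2].mean().round(4),len(Tt))
held(sys.argv[1],[float(a) for a in sys.argv[2:5]])
E
python3 held.py s13 .5023 -.1698 .1688
```

```text
n 515 (array([ 10,  15,   9,  44, 234,  40,  36,  28,  36,  27,  29,   7,   0,
         0,   0]), array([10, 15, 20, 25, 30, 35, 40, 45, 50, 55, 60, 65, 70, 75, 80, 85]))
side centre [ 0.4994 -0.1697] off [-2.9  0.1] 152 rms 0.0007493593334217916
top n [-0.028 -0.021  0.999] z 0.1368 279
```

```bash
python3 -m creep '[{"dx":0.005,"dy":-0.002,"dz":0,"rx":0,"ry":0,"rz":0},{"dx":0,"dy":0,"dz":-0.02,"rx":0,"ry":0,"rz":0},{"dx":0,"dy":0,"dz":-0.015,"rx":0,"ry":0,"rz":0},{"dx":0,"dy":0,"dz":-0.007,"rx":0,"ry":0,"rz":0},{"dx":0,"dy":0,"dz":-0.0,"rx":0,"ry":0,"rz":0}]' && python3 -c "
from h import *
s,R=st();d=snap('scene','s14')
c=cv2.imread('pics/s14.png');cv2.imwrite('pics/s14c.png',cv2.resize(c[130:260,260:400],None,fx=5,fy=4.5,interpolation=2))
print(s['tool_pos'])" && python3 held.py s14 .507 -.172 .126
```

```text
time: 13.2
tool_pos: [0.5083, -0.1723, 0.1281]
ee_rot: [81.0, 90.0, 80.9]
force: [-0.1, -0.1, -2.0]
grip_width: 0.0155
t 13.2 p [ 0.5083 -0.1723  0.1281] x [ 0.  0. -1.] y [0.001 1.    0.   ] yawY 89.9 F [-0.1 -0.1 -2. ] q [-27.  24. -19.  47.   0. -26.] w 0.0155
[ 0.50832544 -0.17229913  0.12814064]
n 516 (array([  8,  14,   8,  69, 195,  36,  27,  27,  28,  29,  23,   7,   0,
        13,  32]), array([10, 15, 20, 25, 30, 35, 40, 45, 50, 55, 60, 65, 70, 75, 80, 85]))
side centre [ 0.5049 -0.1721] off [-2.1 -0.1] 130 rms 0.0006963246332756247
top n [-0.045 -0.003  0.999] z 0.0947 259
```

View pics/s14c.png

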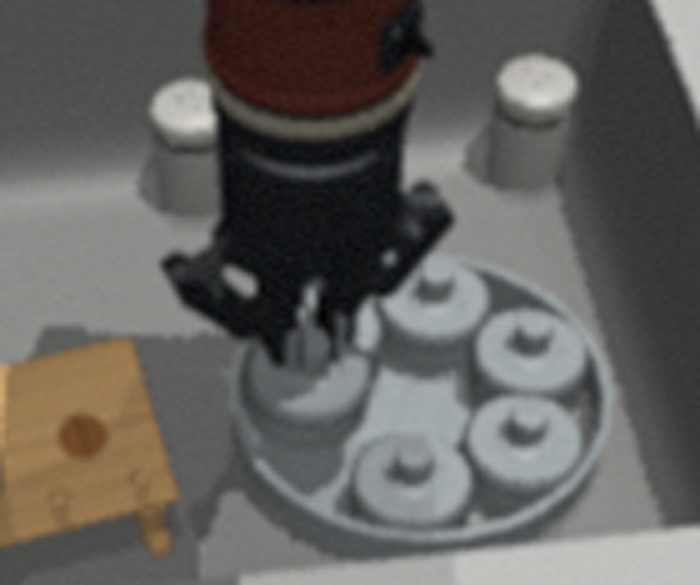

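```bash
python3 - <<'E'
from h import *
from scipy.optimize import least_squares
d=dict(np.load('/tmp/s14.npz'));P=pts(d);g=d['color'].mean(-1)
for n,t in dict(E=(.4518,-.202),D=(.4529,-.2625),C=(.5045,-.2919),B=(.5567,-.263)).items():
    rr=np.hypot(P[...,0]-t[0],P[...,1]-t[1])
    m=(rr<.036)&(rr>.022)&(P[...,2]>.018)&(P[...,2]<.038)
    S=P[m]
    r=least_squares(lambda c:np.hypot(S[:,0]-c[0],S[:,1]-c[1])-.03,t,loss='soft_l1',f_scale=.001)
    print(n,r.x.round(4),((r.x-t)*1e3).round(1),len(S))
E
```

```text
E [ 0.4482 -0.2021] [-3.6 -0.1] 92
D [ 0.4519 -0.2662] [-1.  -3.7] 76
C [ 0.505  -0.2948] [ 0.5 -2.9] 63
B [ 0.5569 -0.2657] [ 0.2 -2.7] 80
```

```bash
python3 -m creep '[{"dx":0,"dy":0,"dz":-0.006,"rx":0,"ry":0,"rz":0},{"dx":0,"dy":0,"dz":-0.004,"rx":0,"ry":0,"rz":0},{"dx":0,"dy":0,"dz":-0.003,"rx":0,"ry":0,"rz":0}]' ;python3 -m creep '[{"dx":0,"dy":0,"dz":-0.003,"rx":0,"ry":0,"rz":0},{"dx":0,"dy":0,"dz":-0.002,"rx":0,"ry":0,"rz":0}]'
```

```text
time: 13.55
tool_pos: [0.5086, -0.1725, 0.1149]
ee_rot: [-28.5, 90.0, -28.5]
force: [0.3, 0.8, -1.7]
grip_width: 0.0153
time: 13.75
tool_pos: [0.5085, -0.1725, 0.1097]
ee_rot: [154.6, 90.0, 154.6]
force: [-0.0, -0.2, -2.1]
grip_width: 0.0156
```

```bash
python3 -m creep '[{"dx":0,"dy":0,"dz":-0.005,"rx":0,"ry":0,"rz":0},{"dx":0,"dy":0,"dz":-0.005,"rx":0,"ry":0,"rz":0},{"dx":0,"dy":0,"dz":-0.005,"rx":0,"ry":0,"rz":0}]' ;python3 -m creep '[{"dx":0,"dy":0,"dz":-0.006,"rx":0,"ry":0,"rz":0},{"dx":0,"dy":0,"dz":-0.004,"rx":0,"ry":0,"rz":0},{"dx":0,"dy":0,"dz":-0.003,"rx":0,"ry":0,"rz":0}]'
```

```text
time: 14.05
tool_pos: [0.5085, -0.1724, 0.0945]
ee_rot: [151.5, 90.0, 151.5]
force: [0.0, 0.2, -1.1]
grip_width: 0.0156
time: 14.35
tool_pos: [0.5084, -0.1724, 0.0815]
ee_rot: [152.3, 90.0, 152.3]
force: [-0.4, 0.0, -0.3]
grip_width: 0.0153
```

```bash
python3 -m creep '[{"dx":0,"dy":0,"dz":-0.0015,"rx":0,"ry":0,"rz":0},{"dx":0,"dy":0,"dz":0,"rx":0,"ry":0,"rz":0}]' ;python3 -m creep '[{"dx":0,"dy":0,"dz":0,"rx":0,"ry":0,"rz":0},{"dx":0,"dy":0,"dz":0,"rx":0,"ry":0,"rz":0},{"dx":0,"dy":0,"dz":0.035,"rx":0,"ry":0,"rz":0},{"dx":0,"dy":0,"dz":0.035,"rx":0,"ry":0,"rz":0},{"dx":0,"dy":0.01,"dz":0.035,"rx":0,"ry":0,"rz":-4},{"dx":-0.011,"dy":0.035,"dz":0,"rx":-0.5,"ry":-7,"rz":0},{"dx":-0.011,"dy":0.035,"dz":0,"rx":-0.5,"ry":-7,"rz":0},{"dx":-0.011,"dy":0.035,"dz":0,"rx":-0.5,"ry":-7,"rz":0}]' 135;python3 -m creep '[{"dx":-0.011,"dy":0.035,"dz":0,"rx":-0.5,"ry":-7,"rz":0},{"dx":-0.011,"dy":0.033,"dz":0,"rx":-0.5,"ry":-7,"rz":0},{"dx":0,"dy":0,"dz":-0.01,"rx":0,"ry":0,"rz":0},{"dx":0,"dy":0,"dz":0,"rx":0,"ry":0,"rz":0},{"dx":0,"dy":0,"dz":0,"rx":0,"ry":0,"rz":0}]' && python3 -c "
from h import *
s,R=st();d=snap('top','t15');c=cv2.imread('pics/t15.png');cv2.imwrite('pics/t15c.png',cv2.resize(c[185:305,215:425],None,fx=3.8,fy=3.8,interpolation=2))"; python3 tin.py t15
```

```text
time: 14.55
tool_pos: [0.5085, -0.1725, 0.0804]
ee_rot: [150.2, 90.0, 150.1]
force: [-1.0, -0.2, -0.6]
grip_width: 0.0152
time: 15.35
tool_pos: [0.4758, -0.0566, 0.1867]
ee_rot: [-0.0, 68.5, -4.1]
force: [0.4, 0.1, 0.1]
grip_width: 0.0402
time: 15.85
tool_pos: [0.4549, 0.0101, 0.1768]
ee_rot: [-0.1, 54.8, -4.1]
force: [0.0, -0.0, 1.0]
grip_width: 0.0406
t 15.85 p [0.4549 0.0101 0.1768] x [ 0.575 -0.041 -0.817] y [ 0.071  0.997 -0.001] yawY 85.9 F [ 0. -0.  1.] q [-10.  -7. -63.  -1.   4.  -5.] w 0.0406
ang -149.7 r 60.4 [ 0.4529 -0.2624] next d 59.3
ang -90.6 r 59.8 [ 0.5044 -0.2918] next d 59.7
ang -30.9 r 60.1 [ 0.5566 -0.2628] next d 60.2
ang 28.7 r 61.1 [ 0.5587 -0.2027] next d 62.4
ang 89.7 r 61.7 [ 0.5054 -0.1703] next d 62.3
ang 150.6 r 61.1 [ 0.4518 -0.202 ] next d 60.4
```

View pics/t15c.png

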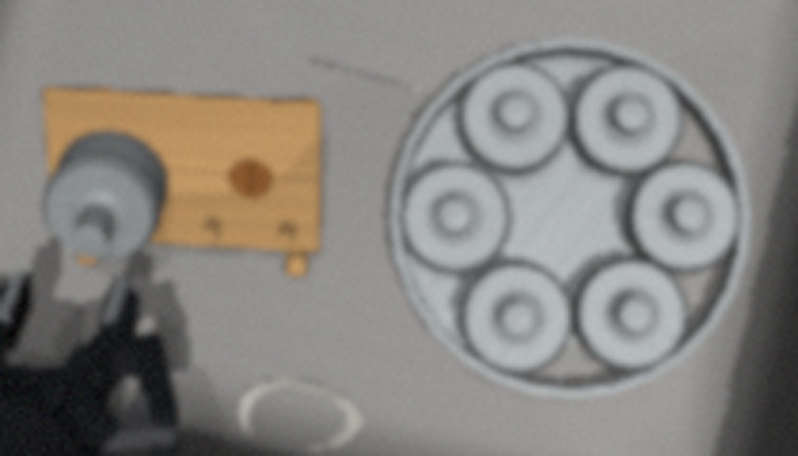

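```bash
python3 -m creep '[{"dx":0.009,"dy":-0.0008,"dz":-0.0165,"rx":0,"ry":0,"rz":0},{"dx":0.0103,"dy":-0.0008,"dz":-0.0147,"rx":0,"ry":0,"rz":0},{"dx":0,"dy":0,"dz":0,"rx":0,"ry":0,"rz":0}]' && python3 -c "
from h import *
s,R=st();d=snap('top','t16')
c=cv2.imread('pics/t16.png');cv2.imwrite('pics/t16c.png',cv2.resize(c[190:310,190:310],None,fx=5,fy=5,interpolation=2))"
```

```text
time: 16.2
tool_pos: [0.4745, 0.0079, 0.1438]
ee_rot: [-0.0, 55.0, -4.2]
force: [-0.3, -0.6, 0.2]
grip_width: 0.0401
t 16.2 p [0.4745 0.0079 0.1438] x [ 0.573 -0.042 -0.819] y [ 0.072  0.997 -0.   ] yawY 85.9 F [-0.3 -0.6  0.2] q [-10.   1. -64.  -9.   3.  -5.] w 0.0401
```

View pics/t16c.png

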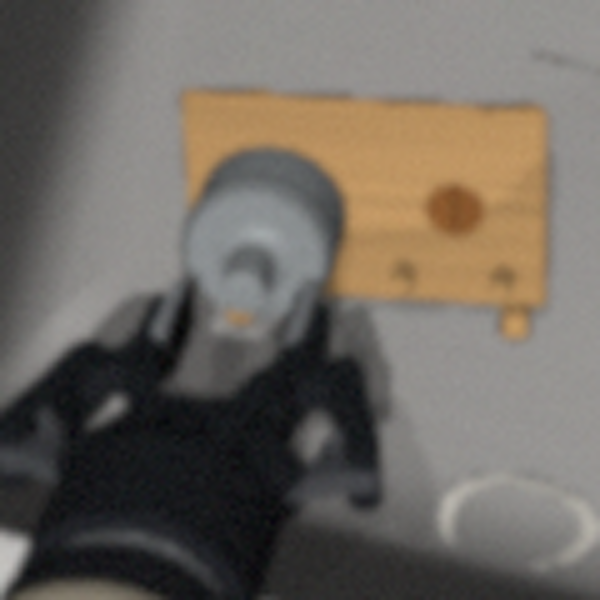

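```bash
python3 -m creep '[{"dx":0.005,"dy":-0.001,"dz":-0.0075,"rx":0,"ry":0,"rz":0},{"dx":0.005,"dy":-0.0005,"dz":-0.0075,"rx":0,"ry":0,"rz":0},{"dx":0.003,"dy":-0.0003,"dz":-0.0043,"rx":0,"ry":0,"rz":0},{"dx":0,"dy":0,"dz":0,"rx":0,"ry":0,"rz":0}]' && python3 -m creep '[{"dx":0,"dy":0,"dz":0,"rx":0,"ry":0,"rz":0},{"dx":0,"dy":0,"dz":0,"rx":0,"ry":0,"rz":0},{"dx":0,"dy":0,"dz":0,"rx":0,"ry":0,"rz":0},{"dx":0,"dy":0,"dz":0,"rx":0,"ry":0,"rz":0}]' 255 && python3 -c "
from h import *
s,R=st()"
```

```text
time: 16.65
tool_pos: [0.4862, 0.0068, 0.1252]
ee_rot: [-0.0, 54.9, -4.1]
force: [-0.3, -0.2, 0.2]
grip_width: 0.04
time: 17.05
tool_pos: [0.4861, 0.0072, 0.1255]
ee_rot: [-0.0, 54.9, -4.1]
force: [-1.1, 0.9, 4.2]
grip_width: 0.0155
t 17.05 p [0.4861 0.0072 0.1255] x [ 0.574 -0.041 -0.818] y [ 0.07   0.998 -0.   ] yawY 86.0 F [-1.1  0.9  4.2] q [-10.   5. -64. -14.   3.  -5.] w 0.0155
```

```bash
python3 -m creep '[{"dx":-0.0057,"dy":0.0004,"dz":0.0082,"rx":0,"ry":0,"rz":0},{"dx":-0.0115,"dy":0.0008,"dz":0.0165,"rx":0,"ry":0,"rz":0},{"dx":0,"dy":0.0,"dz":0.03,"rx":0,"ry":0,"rz":0},{"dx":0,"dy":0,"dz":0.03,"rx":0,"ry":0,"rz":0},{"dx":0.007,"dy":-0.042,"dz":0,"rx":0.5,"ry":7,"rz":0},{"dx":0.007,"dy":-0.042,"dz":0,"rx":0.5,"ry":7,"rz":0},{"dx":0.007,"dy":-0.042,"dz":0,"rx":0.5,"ry":7,"rz":0},{"dx":0.007,"dy":-0.042,"dz":0,"rx":0.5,"ry":7,"rz":0}]' && python3 -m creep '[{"dx":0.007,"dy":-0.042,"dz":-0.02,"rx":0.5,"ry":7,"rz":0},{"dx":0,"dy":-0.03,"dz":-0.02,"rx":0,"ry":0,"rz":4},{"dx":0,"dy":0,"dz":0,"rx":0,"ry":0,"rz":0},{"dx":0,"dy":0,"dz":0,"rx":0,"ry":0,"rz":0}]' && python3 -c "
from h import *
s,R=st();d=snap('scene','s17')
c=cv2.imread('pics/s17.png');cv2.imwrite('pics/s17c.png',cv2.resize(c[130:260,260:400],None,fx=5,fy=4.5,interpolation=2))
import os;os.system('python3 held.py s17 %f %f %f'%tuple(s['tool_pos']))"
```

```text
time: 17.85
tool_pos: [0.4966, -0.1616, 0.2108]
ee_rot: [-0.1, 83.2, -4.1]
force: [1.5, -0.1, -2.0]
grip_width: 0.0152
time: 18.25
tool_pos: [0.5028, -0.2317, 0.1686]
ee_rot: [143.8, 89.9, 143.7]
force: [-0.8, 0.2, -1.1]
grip_width: 0.0156
n 511 (array([ 12,  15,  10,   7, 156, 128,  31,  33,  35,  33,  27,  23,   1,
         0,   0]), array([10, 15, 20, 25, 30, 35, 40, 45, 50, 55, 60, 65, 70, 75, 80, 85]))
side centre [ 0.5025 -0.2309] off [-0.4  0.8] 156 rms 0.0007039666620660441
top n [-0.019 -0.015  1.   ] z 0.1348 209
t 18.25 p [ 0.5028 -0.2317  0.1686] x [-0.002  0.002 -1.   ] y [0.003 1.    0.002] yawY 89.9 F [-0.8  0.2 -1.1] q [-32.  23. -13.  54.   0. -32.] w 0.0156
```

View pics/s17c.png

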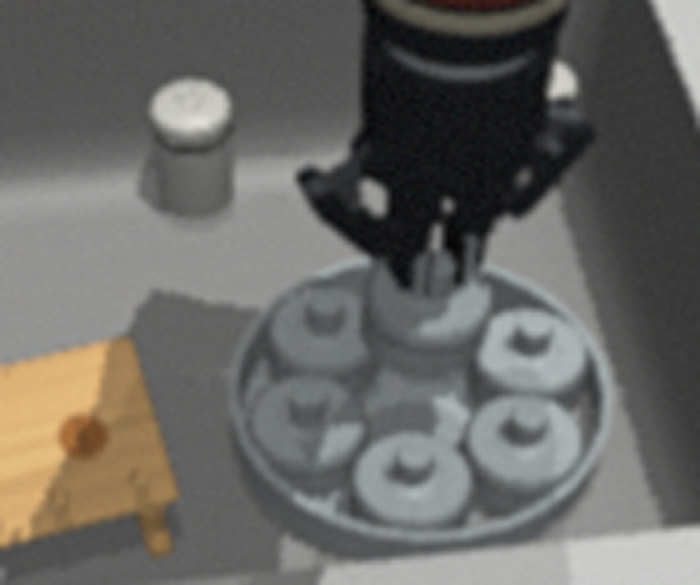

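```bash
python3 -m creep '[{"dx":0.002,"dy":-0.001,"dz":0,"rx":0,"ry":0,"rz":0},{"dx":0,"dy":0,"dz":-0.02,"rx":0,"ry":0,"rz":0},{"dx":0,"dy":0,"dz":-0.015,"rx":0,"ry":0,"rz":0},{"dx":0,"dy":0,"dz":-0.005,"rx":0,"ry":0,"rz":0},{"dx":0,"dy":0,"dz":-0.0,"rx":0,"ry":0,"rz":0}]' && python3 -c "
from h import *
s,R=st();d=snap('scene','s18')
c=cv2.imread('pics/s18.png');cv2.imwrite('pics/s18c.png',cv2.resize(c[140:250,280:400],None,fx=6.6,fy=5.4,interpolation=2))
import os;os.system('python3 held.py s18 %f %f %f'%tuple(s['tool_pos']))"
```

```text
time: 18.8
tool_pos: [0.5056, -0.2319, 0.1301]
ee_rot: [-1.6, 90.0, -1.6]
force: [-0.3, -0.2, -1.1]
grip_width: 0.0154
n 592 (array([ 12,  14,   7,   8, 156, 103,  31,  32,  22,  34,  28,  17,   0,
         0, 128]), array([10, 15, 20, 25, 30, 35, 40, 45, 50, 55, 60, 65, 70, 75, 80, 85]))
side centre [ 0.5053 -0.2313] off [-0.3  0.6] 140 rms 0.0008063296013312516
top n [-0.01  -0.024  1.   ] z 0.0963 201
t 18.8 p [ 0.5056 -0.2319  0.1301] x [ 0. -0. -1.] y [ 0.  1. -0.] yawY 90.0 F [-0.3 -0.2 -1.1] q [-32.  26. -15.  49.   0. -32.] w 0.0154
```

View pics/s18c.png

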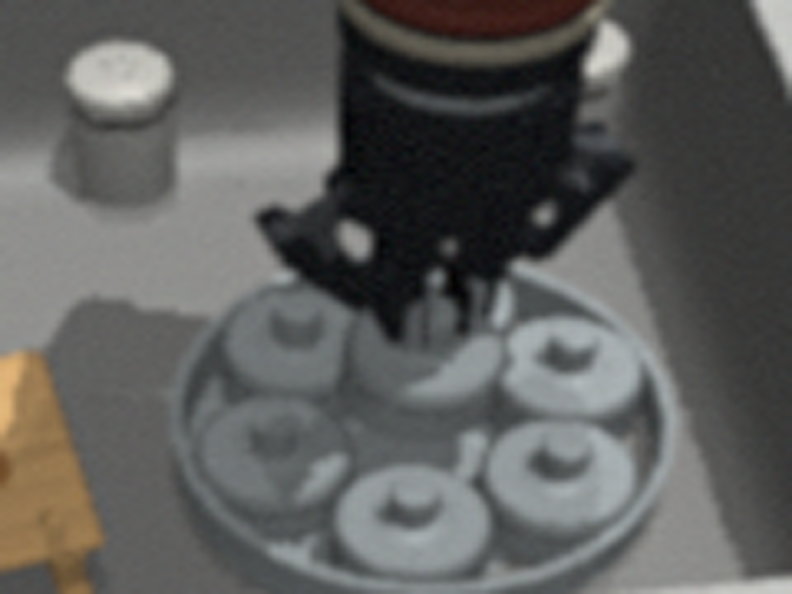

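```bash
python3 -m creep '[{"dx":0,"dy":-0.0005,"dz":-0.006,"rx":0,"ry":0,"rz":0},{"dx":0,"dy":0,"dz":-0.004,"rx":0,"ry":0,"rz":0},{"dx":0,"dy":0,"dz":-0.003,"rx":0,"ry":0,"rz":0}]' ;python3 -m creep '[{"dx":0,"dy":0,"dz":-0.002,"rx":0,"ry":0,"rz":0},{"dx":0,"dy":0,"dz":-0.002,"rx":0,"ry":0,"rz":0}]'
```

```text
time: 19.15
tool_pos: [0.5056, -0.2332, 0.1166]
ee_rot: [-30.2, 90.0, -30.2]
force: [-0.9, 0.0, -0.7]
grip_width: 0.0151
time: 19.35
tool_pos: [0.5056, -0.2332, 0.1126]
ee_rot: [-144.4, 90.0, -144.5]
force: [0.7, 0.3, -1.4]
grip_width: 0.0153
```

Past the bevel with no contact force; continuing down.

```bash
python3 -m creep '[{"dx":0,"dy":0,"dz":-0.003,"rx":0,"ry":0,"rz":0},{"dx":0,"dy":0,"dz":-0.003,"rx":0,"ry":0,"rz":0}]' ;python3 -m creep '[{"dx":0,"dy":0,"dz":-0.005,"rx":0,"ry":0,"rz":0},{"dx":0,"dy":0,"dz":-0.005,"rx":0,"ry":0,"rz":0}]'
```

```text
time: 19.55
tool_pos: [0.5057, -0.2333, 0.1065]
ee_rot: [-60.3, 90.0, -60.3]
force: [-0.5, -0.1, -1.1]
grip_width: 0.0153
time: 19.75
tool_pos: [0.5056, -0.2332, 0.0963]
ee_rot: [-79.9, 90.0, -79.9]
force: [-0.3, -0.3, -1.2]
grip_width: 0.0156
```

```bash
python3 -m creep '[{"dx":0,"dy":0,"dz":-0.006,"rx":0,"ry":0,"rz":0},{"dx":0,"dy":0,"dz":-0.005,"rx":0,"ry":0,"rz":0},{"dx":0,"dy":0,"dz":0,"rx":0,"ry":0,"rz":0}]' ;python3 -m creep '[{"dx":0,"dy":0,"dz":-0.003,"rx":0,"ry":0,"rz":0},{"dx":0,"dy":0,"dz":-0.002,"rx":0,"ry":0,"rz":0},{"dx":0,"dy":0,"dz":0,"rx":0,"ry":0,"rz":0}]'
```

```text
time: 20.05
tool_pos: [0.5052, -0.2329, 0.0848]
ee_rot: [146.6, 89.9, 146.5]
force: [-0.3, 0.0, -1.6]
grip_width: 0.0154
time: 20.35
tool_pos: [0.5063, -0.2332, 0.0815]
ee_rot: [-8.2, 89.9, -8.2]
force: [-0.4, 1.1, 5.6]
grip_width: 0.0152
```

```bash
python3 -m creep '[{"dx":0,"dy":0,"dz":0.0005,"rx":0,"ry":0,"rz":0},{"dx":0,"dy":0,"dz":0,"rx":0,"ry":0,"rz":0},{"dx":0,"dy":0,"dz":0.02,"rx":0,"ry":0,"rz":0},{"dx":0,"dy":0,"dz":0.045,"rx":0,"ry":0,"rz":0},{"dx":0,"dy":0,"dz":0.045,"rx":0,"ry":0,"rz":0},{"dx":0,"dy":0,"dz":0.045,"rx":0,"ry":0,"rz":0},{"dx":-0.01,"dy":0.045,"dz":0,"rx":0,"ry":0,"rz":0},{"dx":-0.01,"dy":0.045,"dz":0,"rx":0,"ry":0,"rz":0}]' 135 && python3 -m creep '[{"dx":-0.02,"dy":0.045,"dz":0,"rx":0,"ry":0,"rz":0},{"dx":-0.02,"dy":0.045,"dz":0,"rx":0,"ry":0,"rz":0},{"dx":-0.02,"dy":0.045,"dz":0,"rx":0,"ry":0,"rz":0},{"dx":-0.02,"dy":0.045,"dz":0,"rx":0,"ry":0,"rz":0},{"dx":-0.02,"dy":0.045,"dz":0,"rx":0,"ry":0,"rz":0},{"dx":-0.02,"dy":0.045,"dz":0,"rx":0,"ry":0,"rz":0},{"dx":-0.02,"dy":0.045,"dz":0,"rx":0,"ry":0,"rz":0},{"dx":0,"dy":0,"dz":0,"rx":0,"ry":0,"rz":0}]' && python3 -c "
from h import *
s,R=st();d=snap('top','t19');c=cv2.imread('pics/t19.png');cv2.imwrite('pics/t19c.png',cv2.resize(c[185:305,215:425],None,fx=3.8,fy=3.8,interpolation=2));snap('scene','s19')
P=pts(d)
m=((P[...,2]>.055)&(P[...,2]<.1)).astype(np.uint8)
for f in ('t19','s19'):
  d=dict(np.load('/tmp/%s.npz'%f));P=pts(d)
  for q in [(.4529,-.2624),(.5044,-.2918),(.5566,-.2628),(.5587,-.2027),(.5054,-.1703),(.4518,-.202),(.505,-.232)]:
    r=np.hypot(P[...,0]-q[0],P[...,1]-q[1]);A=P[(r<.027)&(r>.013)&(P[...,2]>.035)&(P[...,2]<.056)];
    if len(A)<20: print(f,q,len(A)); continue
    n=np.linalg.svd(A-A.mean(0))[2][2];print(f,q,len(A),A[:,2].mean().round(4),(n*np.sign(n[2])).round(3))
"; python3 tin.py t19
```

```text
time: 21.15
tool_pos: [0.4863, -0.1434, 0.2376]
ee_rot: [-22.9, 89.8, -23.1]
force: [-0.1, 1.5, -0.8]
grip_width: 0.0408
time: 21.95
tool_pos: [0.3427, 0.1762, 0.2363]
ee_rot: [108.9, 89.9, 109.3]
force: [0.5, -0.2, -0.7]
grip_width: 0.0401
t 21.95 p [0.3427 0.1762 0.2363] x [-0.001  0.002 -1.   ] y [-0.007  1.     0.002] yawY 90.4 F [ 0.5 -0.2 -0.7] q [ 16.   2. -30.  58.   0.  16.] w 0.0401
t19 (0.4529, -0.2624) 440 0.0456 [0.012 0.009 1.   ]
t19 (0.5044, -0.2918) 436 0.0455 [0.004 0.006 1.   ]
t19 (0.5566, -0.2628) 425 0.0456 [-0.002  0.007  1.   ]
t19 (0.5587, -0.2027) 419 0.0455 [-0.004 -0.009  1.   ]
t19 (0.5054, -0.1703) 424 0.0455 [ 0.    -0.006  1.   ]
t19 (0.4518, -0.202) 440 0.0455 [-0.006 -0.001  1.   ]
t19 (0.505, -0.232) 431 0.0454 [-0.001 -0.001  1.   ]
s19 (0.4529, -0.2624) 0
s19 (0.5044, -0.2918) 0
s19 (0.5566, -0.2628) 0
s19 (0.5587, -0.2027) 0
s19 (0.5054, -0.1703) 0
s19 (0.4518, -0.202) 0
s19 (0.505, -0.232) 0
ang -149.6 r 60.3 [ 0.453  -0.2625] next d 59.3
ang -90.5 r 59.9 [ 0.5045 -0.2919] next d 59.8
ang -30.8 r 60.2 [ 0.5567 -0.2629] next d 60.1
ang 28.4 r 61.3 [ 0.5589 -0.2028] next d 60.1
ang 62.5 r 1.4 [ 0.5057 -0.2307] next d 61.3
ang 89.9 r 62.5 [ 0.5051 -0.1695] next d 62.6
ang 150.6 r 61.2 [ 0.4517 -0.202 ] next d 60.5
```

View pics/t19.png

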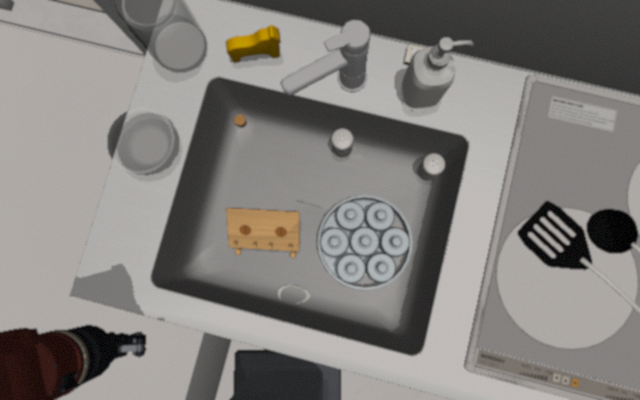

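View pics/t19c.png

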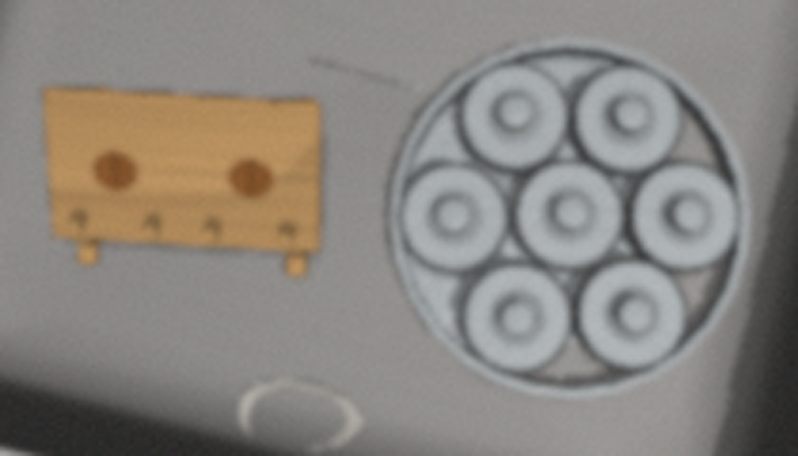

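View pics/s19.png

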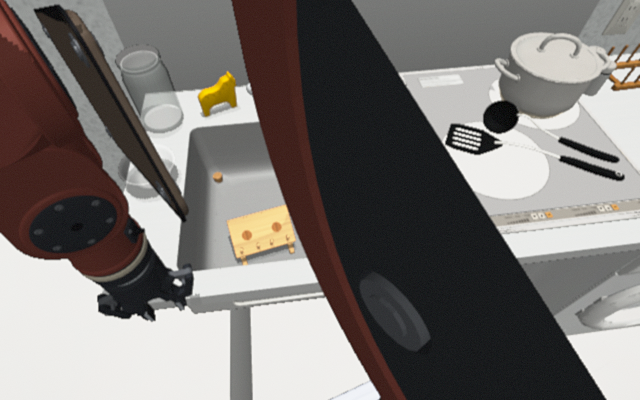

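The top view shows seven pots packed in the tin, with the middle one at about pixel (365,241). All their tops are at z ≈ 0.0455 m and level, and the gripper is clear above the counter. I'll check that the arm is at rest, then hand in.

```bash
python3 -m creep '[{"dx":0,"dy":0,"dz":0,"rx":0,"ry":0,"rz":0},{"dx":0,"dy":0,"dz":0,"rx":0,"ry":0,"rz":0}]'; python3 -c "
from h import *
st();print(workorder.sign_off())"
```

```text
time: 22.25
tool_pos: [0.3463, 0.1708, 0.2362]
ee_rot: [-66.7, 90.0, -66.9]
force: [-0.6, 0.2, 0.3]
grip_width: 0.0403
t 22.25 p [0.3463 0.1708 0.2362] x [ 0. -0. -1.] y [ 0.003  1.    -0.   ] yawY 89.8 F [-0.6  0.2  0.3] q [ 15.   2. -30.  58.  -0.  16.] w 0.0403
the job is handed in; nothing more can be done
None
```

The job is handed in at about 22 s of the 64 s allowed: all seven pots stand in the tin, one in the middle and six round it. I slid four of the five pots by their knobs to close them up against the fifth. I then lifted the two pots off the stand, turned them upright, and lowered one into the wall gap and the other into the middle.

**Last checks, top camera:**
- **Heights and tilt:** all seven tops were at z 45.4–45.6 mm, where 46 mm is nominal. Their tilt measured 0.015 rad or less.
- **Positions:** the six outer pots were 59.9–62.5 mm from the tin's estimated centre and the middle one 1.4 mm. Readings above 61.5 mm, or pots less than 60 mm apart, come from the 1–2 mm camera error.
- **Other objects:** the shakers, spoon rest and cork look unmoved in the pictures. I did not measure them again.
- **Forces:** the largest I saw in any reading was about 7 N.

**What failed or disagreed:**
- The arm blocked the scene camera at the end, so only the top view confirms the result.
- During the work, the two cameras differed by up to about 4 mm on the same pots.

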